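# Change over the boards on the hanging stand

### The job

We need the large serving board, which hangs at the back of the crowded hook: get it out and stand it in a slot of the board rack, upright and fully down. Hang every small breakfast board, those that hang in front of it and those drying in the rack, plumb on the stand's two hooks, whichever hook you like. The pepper mill stands in the way of the empty hook: clear it off and stand it over by the tin for lunch, no more than a hand's breadth from it. Leave the mug and the lemon where they are.

Things in the scene. Friction and masses are not known exactly. Their poses are not given: they have to be found in the camera images.
- large_slot (a point): large beech serving board, 12 mm thick: body 158 wide x 135 tall, neck above it 36 wide x 70 tall (205 in all), 200 g; slot in the neck as in the small boards. Hangs rearmost on the right hook. Point: the slot's centre, 30 mm below the top, 175 mm above the lower edge. z up the board, x through its thickness. Grip the neck's narrow sides from above
- small_a_slot (a point): small beech paddle board, 10 mm thick: body 116 wide x 115 tall, neck above it 36 wide x 70 tall (185 in all), 110 g. Upright through slot in the neck, 18 wide x 36 tall, 12 below the top. Point: slot's centre, 155 mm above the lower edge. z up the board, x through its thickness. Grip the neck's narrow sides from above. At first on the right hook before the large board; may be absent
- small_b_slot (a point): small beech paddle board, 10 mm thick: body 116 wide x 115 tall, neck above it 36 wide x 70 tall (185 in all), 110 g. Upright through slot in the neck, 18 wide x 36 tall, 12 below the top. Point: slot's centre, 155 mm above the lower edge. z up the board, x through its thickness. Grip the neck's narrow sides from above. At first on the right hook before the large board; may be absent
- small_c_slot (a point): small beech paddle board, 10 mm thick: body 116 wide x 115 tall, neck above it 36 wide x 70 tall (185 in all), 110 g. Upright through slot in the neck, 18 wide x 36 tall, 12 below the top. Point: slot's centre, 155 mm above the lower edge. z up the board, x through its thickness. Grip the neck's narrow sides from above. At first in a rack slot, leaning up to 12 degrees; may be absent
- small_d_slot (a point): small beech paddle board, 10 mm thick: body 116 wide x 115 tall, neck above it 36 wide x 70 tall (185 in all), 110 g. Upright through slot in the neck, 18 wide x 36 tall, 12 below the top. Point: slot's centre, 155 mm above the lower edge. z up the board, x through its thickness. Grip the neck's narrow sides from above. At first in a rack slot, leaning up to 12 degrees; may be absent
- small_e_slot (a point): small beech paddle board, 10 mm thick: body 116 wide x 115 tall, neck above it 36 wide x 70 tall (185 in all), 110 g. Upright through slot in the neck, 18 wide x 36 tall, 12 below the top. Point: slot's centre, 155 mm above the lower edge. z up the board, x through its thickness. Grip the neck's narrow sides from above. At first in a rack slot, leaning up to 12 degrees; may be absent
- stand: hanging stand, fixed: wooden foot 165 x 220 mm, 18 mm high, lying under the hooks; two upright black steel rods 170 mm apart, which end at hook height, each bent forward into a hook along the stand's -x (towards the robot at yaw 0). Origin on the worktop midway between the rods; z up. Each hook takes three boards: slot centres 40, 70 and 100 mm from its rod
- hook_left (a point): left hook (85 mm to the stand's +y), empty at the start: level round bar 8 mm thick from the rod 118 mm along this frame's -x, then turned up at 45 degrees to an end 130 mm out, 16 mm above the bar's axis. Point: on the axis at the rod, 250 mm above the worktop. A hung board's slot centre is 14 mm below the axis; raised 12 to 28 mm from there it passes the upturned end
- hook_right (a point): right hook (85 mm to the stand's -y), crowded at the start with the large board at the back, 40 mm from the rod, and one or two small ones in front, about 72 and 103 mm from it. Bar, point and frame as for the left hook
- rack_seat (a point): board rack, fixed: wooden foot 198 x 125 mm with five upright tapered fins 105 mm long (along y), 69 mm high above the slots' floor. Between them four slots, 16 mm wide at the floor, 32 at the mouth, middles at x = -60, -20, 20 and 60 mm in this frame; boards stand in them on the lower edge, faces square to x. Point: middle of the rack on the slots' floor, 16 mm up; +y roughly to the robot
- pepper_centre (a point): dark wooden pepper mill, 170 mm tall, 180 g: body 58 mm across up to 122 mm; head 48 mm across from 123 to 159 mm (grip there from above), small knob on top. Stands on the worktop about 70 mm beside the left hook, on its outer (+y) side, where boards on that hook would strike it. Point: its centre, 85 mm above its foot; z its upright axis
- tin_centre (a point): flat food tin for lunch, 86 mm across, 40 mm tall, standing on the worktop to the left. Point: its centre, 20 mm above its foot; z its upright axis
- mug: grey-green mug, 84 mm wide and 91 mm tall, a bystander on the worktop in front of the stand; origin at the middle of its underside (handle included)
- lemon: lemon, 78 mm long and 56 mm tall, a bystander on the worktop; origin at the middle of its underside

How it is judged:
By the outcome, as a careful person would: the job done as asked, in the order asked, and still so for the second after the job is handed in, with the robot touching nothing.
Of small_a, small_b only 1 to 2 are there at a start; the rules pass over those that are not, and their reading is None.
Of small_c, small_d, small_e only 2 to 3 are there at a start; the rules pass over those that are not, and their reading is None.
At some moment in a run one of tin may be knocked a few centimetres aside while the robot is not near it.
It also fails if it takes over 208 s, if anything falls off the work surface, if the arm or the gripper's body presses on something with over 40 N, if the wrist force passes 120 N, or if a joint passes its speed limit or range.

### The arm

A 6-joint arm with a two-finger parallel gripper is mounted at the origin on a cart in front of the work surface, level with it; the furniture and walls round the work are solid. World frame = base frame: x ahead of the robot, y to its left, z up, the work surface at z = 0. Lengths are in m, angles in degrees, forces in N, time in s.
With the tool pointing down it reaches from about 0.225 to 0.725 m from the base axis. Payload 3.1 kg.
Tool frame: the origin (TCP) lies on the mounting face of the last link; the fingertips stand 173 mm ahead of it and the grasp point (between the pads) lies 155 mm ahead of it; z points along the fingers, y is the line along which they close (so a half turn about z gives the same grasp; the last joint's range is limited). The gripper opens to 85 mm and grips with 20 to 120 N. Pads are 22 mm wide; open, the fingers measure 114 mm over their backs; the gripper's body (76 mm by 85 mm) begins 54 mm behind the grasp point. The pads swing forward as they close: fully open they stand 13 mm farther back than shut.
Start: joints at [69.397, 2.75, 5.684, 92.934, 0, 82.678], TCP at [0.121, 0.511, 0.405] pointing down, gripper open.
Joint ranges: [-166.93, 166.93], [-56.73, 111.36], [-69.38, 81.34], [-121.58, 131.49], [-85.45, 84.26], [-180, 180]. Speed limits (degrees/s): [159.86, 159.86, 180, 180, 180, 180].

### API

Orientations are given as a 3x3 rotation matrix whose columns are the frame's x, y, z axes.
In Python, from plant import manip gives the robot as it stands.
- The arm moves only by the shell command python3 -m jog 'ROWS' [FORCE]. ROWS is JSON, a list of rows, each an object with "offset": the shift along the tool's x, y, z scaled (see below), a list of three; "twist": the turn about the tool's z scaled (see below); "grip": the opening, from 0 (shut) to 1 (fully open). A call has exactly 10 rows; each row is the pose to reach, as a shift and turn from the pose commanded when the call began, along the tool's axes at that moment; what a row does not reach only later rows make up. The controller multiplies each number of a shift by 1 m and each number of a turn by 30 degrees. A row lasts 1/8 s, in which the tool goes at most 62.5 mm and 10.7 degrees, less where a joint would pass 70% of its speed; a pose out of reach is approached as far as the arm can. A call with a number of a shift or a turn outside -1 to 1 is refused whole. A call with a gripper value outside its range is refused whole. The fingers move at their own pace and stop on an object; FORCE is the grip in N (left out, the last holds). Time passes only in rows, so rows that repeat a pose let the fingers close, or fill a call up. It gives the time, the measured TCP pose, the force, the opening and the grip force at its end, in the units of the state.
- manip.sense(): the state, without advancing time (a new reading comes with each control period).
- manip.camera(name): name is "side" or "top" or "wrist"; returns the picture (400x640x3 uint8, red, green, blue); there is no depth.
- manip.camera_info(name): a dict with "fx", "fy", "cx", "cy" (pixels), "dist_coeffs" ([k1, k2, p1, p2, k3] as OpenCV has them; the pictures are not rectified), "origin" and "attitude" of the camera in the world. Camera axes: x right, y up, looking along -z (the intrinsics and any distortion apply to the point x, -y, -z); pixel columns grow to the right and rows downward; lengths in m; the calibration is good to about 2 mm. A picture is of the moment at which its call begins: read the wrist's pose just before it. camera_info takes no time and is no camera call; for the wrist camera it gives the pose at the moment of the call.
- manip.sign_off(): hands the job in; it is judged then, once.
The state is a dict: "time_s": time; "joint_pos": joint angles; "qvel": joint speeds; "joint_torque": joint torques, N m; "ee_pos": TCP position; "tool_rot": TCP orientation; "force": force on the tool from outside, world axes, zero at the start; "ft_torque": the same for the moment, N m; "finger_gap": finger opening in m; "gripper_force": force on a finger pad.
Only numpy, scipy, OpenCV 4.12 (cv2) and the standard library are available. Lean on these libraries where they do the work, as an engineer would, in place of code of your own. Each camera call takes 0.05 s, during which the arm holds its last target. There are 200 camera calls.

## Working session

There is one attempt and no reset: what is moved stays moved. The work goes in short steps, Python scripts to look and compute and a shell command to move; the robot and the scene stay as the last step left them, time stands still between calls to the robot, and variables do not carry over. Pictures are saved under pics/ and viewed, at most 14 in all, crops included, and the job is handed in when it is done.

```bash
ls; mkdir -p pics; python3 - <<'E'
from plant import manip
import cv2,json
s=manip.sense();print(s)
for n in("side","top","wrist"):
    print(n,manip.camera_info(n))
    cv2.imwrite(f"pics/{n}0.png",manip.camera(n)[:,:,::-1])
E
```

```text
pics
{'time_s': 0.0, 'joint_pos': array([6.93983466e+01, 2.79372199e+00, 5.59141315e+00, 9.29343353e+01,
       1.55139823e-03, 8.26773481e+01]), 'qvel': array([ 0.02359305, -0.00052562, -0.00566412,  0.01955049, -0.0068033 ,
        0.03483706]), 'joint_torque': array([-1.04547462e-04, -3.38777232e+01,  3.20016181e+01,  2.01231020e-02,
       -1.55521179e-04,  5.24861221e-06]), 'ee_pos': array([0.12052627, 0.51076552, 0.40350741]), 'tool_rot': array([[-9.73262969e-01,  2.29692068e-01, -8.64512702e-04],
       [ 2.29693457e-01,  9.73260487e-01, -2.22284523e-03],
       [ 3.30826135e-04, -2.36198586e-03, -9.99997156e-01]]), 'force': array([ 0.22940433, -1.37814684,  0.80800723]), 'ft_torque': array([0.00483766, 0.05658288, 0.01017525]), 'gripper_force': 0.0, 'finger_gap': 0.08486834782298519}
side {'fx': 454.77306057900296, 'fy': 454.77306057900296, 'cx': 314.4138550113022, 'cy': 207.51200393415857, 'dist_coeffs': array([0.03214431, 0.        , 0.        , 0.        , 0.        ]), 'origin': array([-0.41162303,  1.05728856,  1.06910929]), 'attitude': array([[-0.76308987,  0.36210585, 
[... 224 characters left out ...]
effs': array([-0.02441351,  0.        ,  0.        ,  0.        ,  0.        ]), 'origin': array([ 0.27604004, -0.00176281,  1.31443899]), 'attitude': array([[ 0.01913556,  0.98885646, -0.14763719],
       [-0.99973291,  0.02083811,  0.00999379],
       [ 0.0129589 ,  0.14740652,  0.98899109]])}
wrist {'fx': 287.3298229157058, 'fy': 287.3298229157058, 'cx': 320.3447254529435, 'cy': 196.3127434712926, 'dist_coeffs': array([0.00908298, 0.        , 0.        , 0.        , 0.        ]), 'origin': array([0.0508972 , 0.52595039, 0.37298979]), 'attitude': array([[ 0.23069869, -0.93370444, -0.27381406],
       [ 0.97302286,  0.22075309,  0.06704169],
       [-0.00215182, -0.28189377,  0.95944321]])}
```

View pics/side0.png

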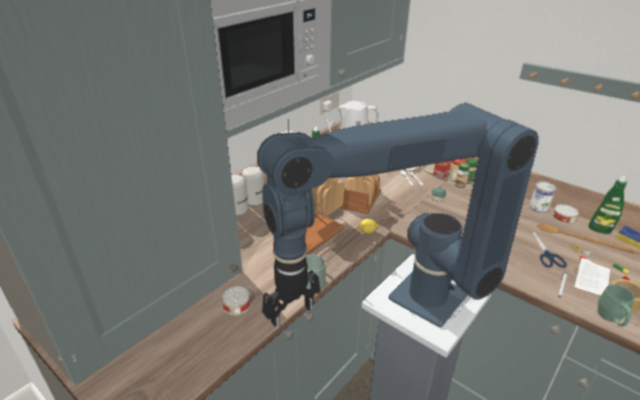

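View pics/top0.png

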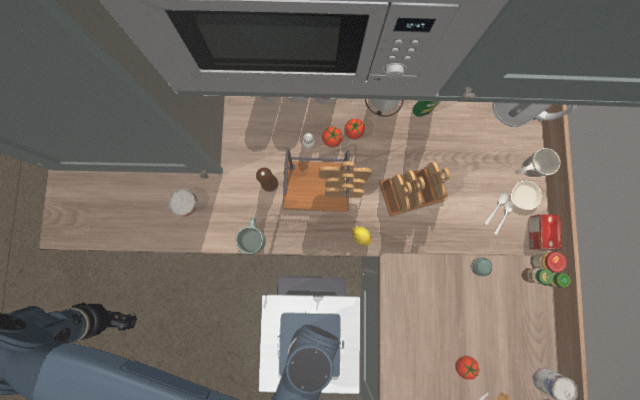

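```bash
python3 - <<'E'
import cv2
a=cv2.imread("pics/top0.png")[110:260,150:470]
cv2.imwrite("pics/c1.png",cv2.resize(a,None,fx=2.5,fy=2.5,interpolation=cv2.INTER_CUBIC))
E
cat > h.py <<'E'
import numpy as np,cv2
from plant import manip
def ray(n,px,info=None):
    i=info or manip.camera_info(n)
    K=np.array([[i['fx'],0,i['cx']],[0,i['fy'],i['cy']],[0,0,1]])
    u=cv2.undistortPoints(np.array([[px]],float),K,np.array(i['dist_coeffs']))[0,0]
    d=np.array(i['attitude'])@np.array([u[0],-u[1],-1.]);return np.array(i['origin']),d
def onz(n,px,z,info=None):
    o,d=ray(n,px,info);return o+d*(z-o[2])/d[2]
def proj(n,P,info=None):
    i=info or manip.camera_info(n)
    c=np.array(i['attitude']).T@(np.array(P)-i['origin']);x,y=c[0]/-c[2],-c[1]/-c[2]
    r=x*x+y*y;f=1+i['dist_coeffs'][0]*r
    return np.array([i['fx']*x*f+i['cx'],i['fy']*y*f+i['cy']])
def snap(n,f):
    i=manip.camera_info(n);im=manip.camera(n);cv2.imwrite("pics/"+f,im[:,:,::-1]);return im,i
def show(im,f,box=None,k=2):
    a=im[:,:,::-1]
    if box:a=a[box[1]:box[3],box[0]:box[2]]
    cv2.imwrite("pics/"+f,cv2.resize(a,None,fx=k,fy=k,interpolation=cv2.INTER_CUBIC))
def go(P,yaw=None):
    """shift in tool axes to bring TCP to P; yaw= angle of tool y axis (mod 180) wanted"""
    s=manip.sense();R=s['tool_rot'];d=R.T@(np.array(P)-s['ee_pos'])
    o="offset %s"%np.round(d,4)
    if yaw is not None:
        cur=np.degrees(np.arctan2(R[1,1],R[0,1]));e=(cur-yaw+90)%180-90  # tool z down: +twist lowers world yaw
        o+=" twist %.3f (%.1fdeg) j6 %.0f"%(e/30,e,s['joint_pos'][5])
    print(o)
E
```

```text
(no output)
```

View pics/c1.png

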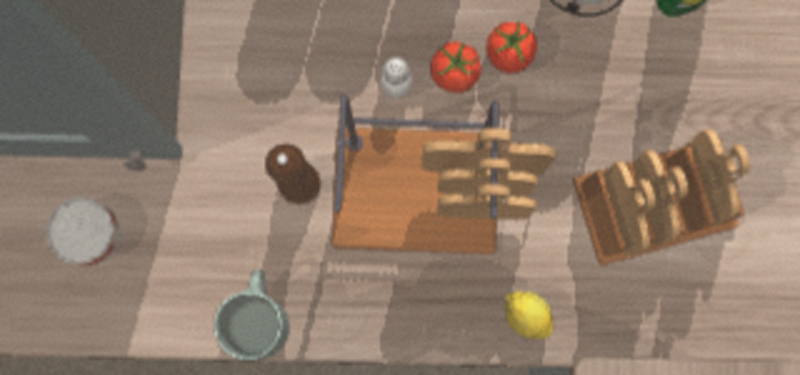

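```bash
python3 - <<'E'
from h import *
def c(u,v): return (150+u/2.5,110+v/2.5)
for n,u,v,z in [("tin",82,230,.04),("pepknob",284,157,.168),("mug",252,325,.09),("Lrod",343,98,.25),("Lend",338,210,.266),("Rrod",494,103,.25),("Rend",494,210,.266),("footFL",332,247,.018),("footFR",496,252,.018),
 ("nL",494,135,.266),("n1",494,165,.268),("n2",494,190,.268),("rkFL",603,263,.01),("rkFR",742,215,.01),("rkBL",577,180,.01),("c",645,187,.18),("d",677,167,.18),("e",738,148,.18),("lemon",528,315,.03)]:
    print(n,np.round(onz("top",c(u,v),z),3))
E
```

```text
tin [0.441 0.421 0.04 ]
pepknob [0.517 0.145 0.168]
mug [0.321 0.186 0.09 ]
Lrod [0.568 0.072 0.25 ]
Lend [0.439 0.072 0.266]
Rrod [ 0.566 -0.097  0.25 ]
Rend [ 0.443 -0.096  0.266]
footFL [0.428 0.096 0.018]
footFR [ 0.426 -0.121  0.018]
nL [ 0.526 -0.095  0.266]
n1 [ 0.492 -0.096  0.268]
n2 [ 0.465 -0.096  0.268]
rkFL [ 0.415 -0.265  0.01 ]
rkFR [ 0.484 -0.455  0.01 ]
rkBL [ 0.527 -0.231  0.01 ]
c [ 0.488 -0.281  0.18 ]
d [ 0.513 -0.32   0.18 ]
e [ 0.537 -0.393  0.18 ]
lemon [ 0.343 -0.163  0.03 ]
```

```bash
python3 - <<'E'
from h import *
go([0.36,.30,.42],0)
E
```

```text
offset [-0.2815 -0.1502 -0.0161] twist 2.557 (76.7deg) j6 83
```

```bash
python3 -m jog '[{"offset":[-0.04,-0.02,0],"twist":0.2,"grip":1},{"offset":[-0.08,-0.04,0],"twist":0.4,"grip":1},{"offset":[-0.12,-0.06,0],"twist":0.6,"grip":1},{"offset":[-0.16,-0.08,-0.01],"twist":0.8,"grip":1},{"offset":[-0.2,-0.1,-0.01],"twist":1,"grip":1},{"offset":[-0.24,-0.12,-0.015],"twist":1,"grip":1},{"offset":[-0.28,-0.15,-0.015],"twist":1,"grip":1},{"offset":[-0.28,-0.15,-0.015],"twist":1,"grip":1},{"offset":[-0.28,-0.15,-0.015],"twist":1,"grip":1},{"offset":[-0.28,-0.15,-0.015],"twist":1,"grip":1}]'
python3 - <<'E'
from h import *
go([0.515,.145,.42],0)
E
```

```text
time_s: 1.4
ee_pos: [0.3579, 0.3014, 0.4196]
tool_rot: [[-0.729, 0.684, -0.001], [0.684, 0.729, 0.0], [0.0, -0.0, -1.0]]
force: [0.9, 0.1, -0.2]
finger_gap: 0.0857
gripper_force: 0.0
offset [-0.2216 -0.0066 -0.0005] twist 1.561 (46.8deg) j6 75
```

```bash
python3 -m jog '[{"offset":[-0.04,0,0],"twist":0.2,"grip":1},{"offset":[-0.08,0,0],"twist":0.4,"grip":1},{"offset":[-0.12,0,0],"twist":0.6,"grip":1},{"offset":[-0.16,-0.005,0],"twist":0.8,"grip":1},{"offset":[-0.2,-0.005,0],"twist":1,"grip":1},{"offset":[-0.222,-0.007,0],"twist":1,"grip":1},{"offset":[-0.222,-0.007,0],"twist":1,"grip":1},{"offset":[-0.222,-0.007,0],"twist":1,"grip":1},{"offset":[-0.222,-0.007,0],"twist":1,"grip":1},{"offset":[-0.222,-0.007,0],"twist":1,"grip":1}]'
python3 -m jog '[{"offset":[0,0,0],"twist":0.2,"grip":1},{"offset":[0,0,0],"twist":0.4,"grip":1},{"offset":[0,0,0],"twist":0.56,"grip":1},{"offset":[0,0,0],"twist":0.56,"grip":1},{"offset":[0,0,0],"twist":0.56,"grip":1},{"offset":[0,0,0],"twist":0.56,"grip":1},{"offset":[0,0,0],"twist":0.56,"grip":1},{"offset":[0,0,0],"twist":0.56,"grip":1},{"offset":[0,0,0],"twist":0.56,"grip":1},{"offset":[0,0,0],"twist":0.56,"grip":1}]'
python3 - <<'E'
from h import *
print(manip.sense()['ee_pos'])
im,i=snap("wrist","w1.png")
print(proj("wrist",[.517,.145,.168],i),proj("wrist",[.568,.072,.25],i),proj("wrist",[.439,.072,.266],i))
E
```

```text
time_s: 2.65
ee_pos: [0.515, 0.1441, 0.42]
tool_rot: [[-0.289, 0.957, 0.0], [0.957, 0.289, 0.0], [0.0, 0.0, -1.0]]
force: [0.5, -0.7, -0.2]
finger_gap: 0.0854
gripper_force: 0.0
time_s: 3.9
ee_pos: [0.5155, 0.1433, 0.4197]
tool_rot: [[0.001, 1.0, -0.0], [1.0, -0.001, -0.0], [-0.0, -0.0, -1.0]]
force: [-0.5, 0.1, 0.1]
finger_gap: 0.0849
gripper_force: 0.0
[0.51549072 0.1433307  0.41970874]
[322.12408727 200.80943677] [408.01550231 357.09118372] [180.70365359 381.98688009]
```

View pics/w1.png

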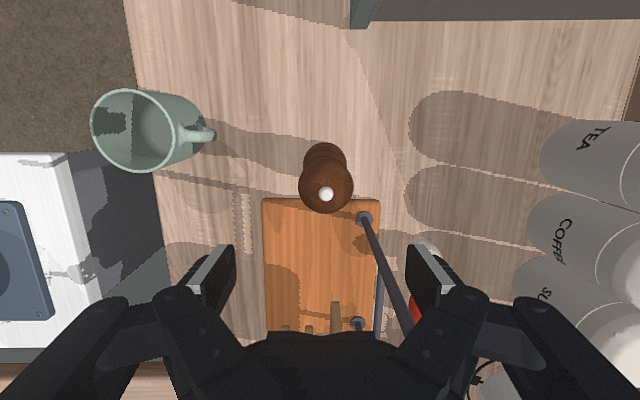

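```bash
python3 - <<'E'
from h import *
p=onz("wrist",(326,194.),.167);print(p)
go([p[0],p[1],.299],0)
E
```

```text
[0.520124   0.15041137 0.167     ]
offset [0.0071 0.0046 0.1207] twist -0.003 (-0.1deg) j6 98
```

```bash
python3 -m jog '[{"offset":[0.006,0.004,0.02],"twist":0,"grip":1},{"offset":[0.006,0.004,0.045],"twist":0,"grip":1},{"offset":[0.006,0.004,0.07],"twist":0,"grip":1},{"offset":[0.006,0.004,0.09],"twist":0,"grip":1},{"offset":[0.006,0.004,0.11],"twist":0,"grip":1},{"offset":[0.006,0.004,0.12],"twist":0,"grip":1},{"offset":[0.006,0.004,0.12],"twist":0,"grip":1},{"offset":[0.006,0.004,0.12],"twist":0,"grip":0.3},{"offset":[0.006,0.004,0.12],"twist":0,"grip":0.3},{"offset":[0.006,0.004,0.12],"twist":0,"grip":0.3}]' 40
python3 -m jog '[{"offset":[0,0,0],"twist":0,"grip":0.3},{"offset":[0,0,0],"twist":0,"grip":0.3},{"offset":[0,0,0],"twist":0,"grip":0.3},{"offset":[0,0,0],"twist":0,"grip":0.3},{"offset":[0,0,-0.01],"twist":0,"grip":0.3},{"offset":[0,0,-0.02],"twist":0,"grip":0.3},{"offset":[0,0,-0.03],"twist":0,"grip":0.3},{"offset":[0,0,-0.04],"twist":0,"grip":0.3},{"offset":[0,0,-0.05],"twist":0,"grip":0.3},{"offset":[0,0,-0.05],"twist":0,"grip":0.3}]'
python3 - <<'E'
from h import *
print(manip.sense()['force'])
go([.415,.315,.35],45)
E
```

```text
time_s: 5.2
ee_pos: [0.52, 0.1495, 0.3014]
tool_rot: [[0.001, 1.0, 0.003], [1.0, -0.001, 0.001], [0.001, 0.003, -1.0]]
force: [-0.1, 0.4, 2.5]
finger_gap: 0.0463
gripper_force: 41.4
time_s: 6.45
ee_pos: [0.5199, 0.1494, 0.3511]
tool_rot: [[0.001, 1.0, 0.002], [1.0, -0.001, 0.0], [0.0, 0.002, -1.0]]
force: [1.0, -0.7, -1.4]
finger_gap: 0.0465
gripper_force: 41.4
[ 1.03731928 -0.65923609 -1.38375381]
offset [ 0.1655 -0.1051  0.001 ] twist -1.503 (-45.1deg) j6 99
```

```bash
python3 -m jog '[{"offset":[0.02,-0.01,0],"twist":0,"grip":0.3},{"offset":[0.045,-0.025,0],"twist":0,"grip":0.3},{"offset":[0.07,-0.045,0],"twist":0,"grip":0.3},{"offset":[0.095,-0.06,0],"twist":0,"grip":0.3},{"offset":[0.12,-0.075,0],"twist":0,"grip":0.3},{"offset":[0.145,-0.09,0],"twist":0,"grip":0.3},{"offset":[0.16,-0.1,0],"twist":0,"grip":0.3},{"offset":[0.165,-0.105,0],"twist":0,"grip":0.3},{"offset":[0.165,-0.105,0],"twist":0,"grip":0.3},{"offset":[0.165,-0.105,0],"twist":0,"grip":0.3}]'
python3 - <<'E'
from h import *
print(manip.sense()['ee_pos'])
im,i=snap("wrist","w2.png");it,_=snap("top","t2.png")
h=cv2.cvtColor(it,cv2.COLOR_RGB2HSV)
print(onz("top",(183,202),.04), proj("wrist",[.441,.421,.04],i))
a=np.vstack([cv2.resize(im,(480,300)),cv2.resize(it[100:260,100:356],(480,300))])
cv2.imwrite("pics/m2.png",a[:,:,::-1])
E
```

```text
time_s: 7.7
ee_pos: [0.4152, 0.3139, 0.3497]
tool_rot: [[0.002, 1.0, 0.0], [1.0, -0.002, -0.0], [-0.0, 0.0, -1.0]]
force: [0.4, -0.4, -0.9]
finger_gap: 0.0464
gripper_force: 41.4
[0.41517424 0.31389841 0.34968661]
[0.44118118 0.42065894 0.04      ] [348.59259447  68.71680516]
```

View pics/m2.png

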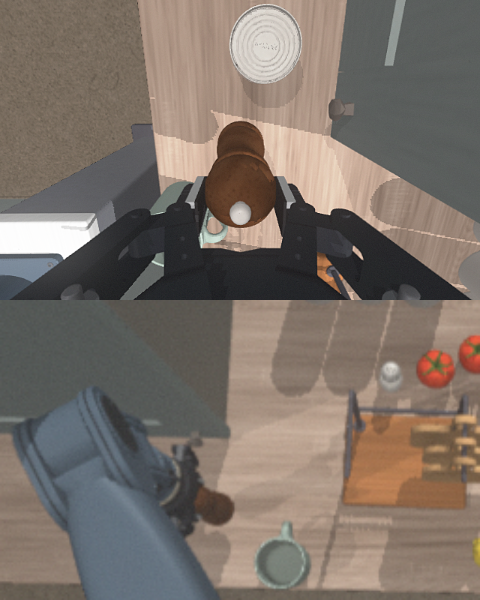

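```bash
python3 -m jog '[{"offset":[0,0,0.015],"twist":0,"grip":0.3},{"offset":[0,0,0.03],"twist":0,"grip":0.3},{"offset":[0,0,0.04],"twist":0,"grip":0.3},{"offset":[0,0,0.045],"twist":0,"grip":0.3},{"offset":[0,0,0.048],"twist":0,"grip":0.3},{"offset":[0,0,0.048],"twist":0,"grip":0.3},{"offset":[0,0,0.048],"twist":0,"grip":0.6},{"offset":[0,0,0.048],"twist":0,"grip":0.8},{"offset":[0,0,0.048],"twist":0,"grip":1},{"offset":[0,0,0.048],"twist":0,"grip":1}]'
python3 -m jog '[{"offset":[0,0,0],"twist":0,"grip":1},{"offset":[0,0,-0.02],"twist":0,"grip":1},{"offset":[0,0,-0.05],"twist":0,"grip":1},{"offset":[0,0,-0.08],"twist":0,"grip":1},{"offset":[0,0,-0.11],"twist":0,"grip":1},{"offset":[0,0,-0.13],"twist":-0.2,"grip":1},{"offset":[0,0,-0.14],"twist":-0.4,"grip":1},{"offset":[0,0,-0.14],"twist":-0.6,"grip":1},{"offset":[0,0,-0.14],"twist":-0.8,"grip":1},{"offset":[0,0,-0.14],"twist":-1,"grip":1}]'
python3 - <<'E'
from h import *
go([.35,.10,.47],90);go([.40,-.095,.47],90)
E
```

```text
time_s: 9.05
ee_pos: [0.4148, 0.3145, 0.3019]
tool_rot: [[0.001, 1.0, 0.0], [1.0, -0.001, 0.0], [0.0, 0.0, -1.0]]
force: [0.2, -0.0, 0.4]
finger_gap: 0.0856
gripper_force: 0.0
time_s: 10.3
ee_pos: [0.4148, 0.3145, 0.4417]
tool_rot: [[-0.502, 0.865, 0.0], [0.865, 0.502, 0.0], [-0.0, 0.0, -1.0]]
force: [-0.2, -0.0, -0.4]
finger_gap: 0.0855
gripper_force: 0.0
offset [-0.153  -0.1636 -0.0283] twist -1.996 (-59.9deg) j6 90
offset [-0.3468 -0.2182 -0.0283] twist -1.996 (-59.9deg) j6 90
```

```bash
python3 -m jog '[{"offset":[-0.03,-0.02,-0.03],"twist":-0.15,"grip":1},{"offset":[-0.07,-0.045,-0.03],"twist":-0.3,"grip":1},{"offset":[-0.11,-0.07,-0.03],"twist":-0.45,"grip":1},{"offset":[-0.15,-0.095,-0.03],"twist":-0.6,"grip":1},{"offset":[-0.2,-0.125,-0.03],"twist":-0.75,"grip":1},{"offset":[-0.25,-0.155,-0.03],"twist":-0.9,"grip":1},{"offset":[-0.3,-0.19,-0.03],"twist":-1,"grip":1},{"offset":[-0.33,-0.21,-0.03],"twist":-1,"grip":1},{"offset":[-0.347,-0.218,-0.03],"twist":-1,"grip":1},{"offset":[-0.347,-0.218,-0.03],"twist":-1,"grip":1}]'
python3 -m jog '[{"offset":[0,0,0],"twist":-0.2,"grip":1},{"offset":[0,0,0],"twist":-0.4,"grip":1},{"offset":[0,0,0],"twist":-0.6,"grip":1},{"offset":[0,0,0],"twist":-0.8,"grip":1},{"offset":[0,0,0],"twist":-1,"grip":1},{"offset":[0,0,0],"twist":-1,"grip":1},{"offset":[0,0,0],"twist":-1,"grip":1},{"offset":[0,0,0],"twist":-1,"grip":1},{"offset":[0,0,0],"twist":-1,"grip":1},{"offset":[0,0,0],"twist":-1,"grip":1}]'
python3 - <<'E'
from h import *
im,i=snap("wrist","w3.png")
for P in([.568,.072,.25],[.439,.072,.266],[.566,-.097,.25],[.443,-.096,.266],[.465,-.096,.266],[.492,-.096,.266],[.526,-.095,.266]):print(np.round(proj("wrist",P,i)))
E
```

```text
time_s: 11.55
ee_pos: [0.3988, -0.0961, 0.4715]
tool_rot: [[-0.864, 0.504, -0.0], [0.504, 0.864, 0.0], [0.0, 0.0, -1.0]]
force: [0.4, 0.9, 1.0]
finger_gap: 0.0852
gripper_force: 0.0
time_s: 12.8
ee_pos: [0.3988, -0.095, 0.4717]
tool_rot: [[-1.0, 0.002, -0.0], [0.002, 1.0, 0.0], [0.0, 0.0, -1.0]]
force: [0.8, -0.0, -0.4]
finger_gap: 0.0858
gripper_force: 0.0
[515. 400.]
[565. 280.]
[320. 398.]
[321. 285.]
[321. 311.]
[321. 342.]
[322. 378.]
```

View pics/w3.png

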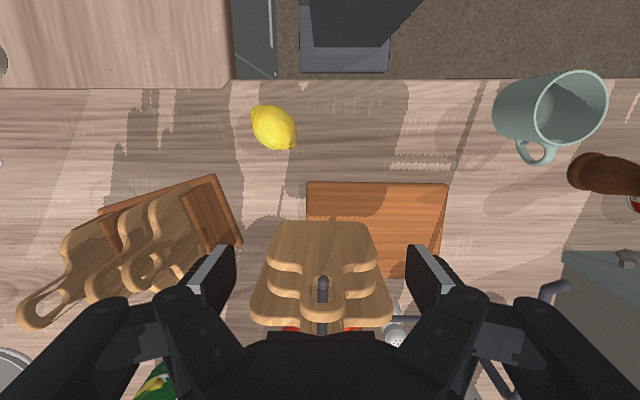

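```bash
python3 -m jog '[{"offset":[-0.03,0,0],"twist":0,"grip":1},{"offset":[-0.06,0,0.01],"twist":0,"grip":1},{"offset":[-0.066,-0.001,0.03],"twist":0,"grip":1},{"offset":[-0.066,-0.001,0.05],"twist":0,"grip":1},{"offset":[-0.066,-0.001,0.07],"twist":0,"grip":1},{"offset":[-0.066,-0.001,0.078],"twist":0,"grip":1},{"offset":[-0.066,-0.001,0.078],"twist":0,"grip":0.8},{"offset":[-0.066,-0.001,0.078],"twist":0,"grip":0.6},{"offset":[-0.066,-0.001,0.078],"twist":0,"grip":0.5},{"offset":[-0.066,-0.001,0.078],"twist":0,"grip":0.5}]' 30
python3 - <<'E'
from h import *
im,i=snap("wrist","w4.png");show(im,"w4c.png",(100,100,540,400),1.6)
E
```

```text
time_s: 14.1
ee_pos: [0.465, -0.0962, 0.3944]
tool_rot: [[-1.0, 0.001, 0.001], [0.001, 1.0, -0.0], [-0.001, -0.0, -1.0]]
force: [-0.2, -0.5, -0.4]
finger_gap: 0.0429
gripper_force: 0.0
```

View pics/w4c.png

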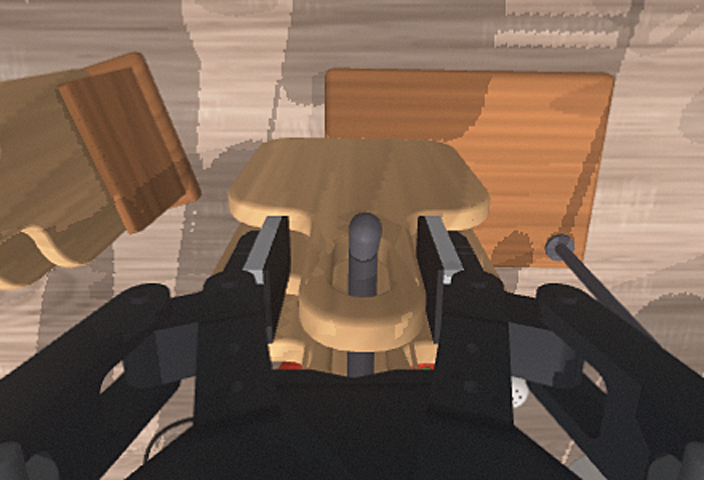

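```bash
python3 -m jog '[{"offset":[0,0,0],"twist":0,"grip":0.3},{"offset":[0,0,0],"twist":0,"grip":0.3},{"offset":[0,0,0],"twist":0,"grip":0.3},{"offset":[0,0,-0.005],"twist":0,"grip":0.3},{"offset":[0,0,-0.01],"twist":0,"grip":0.3},{"offset":[0,0,-0.015],"twist":0,"grip":0.3},{"offset":[0,0,-0.02],"twist":0,"grip":0.3},{"offset":[0,0,-0.02],"twist":0,"grip":0.3},{"offset":[0,0,-0.02],"twist":0,"grip":0.3},{"offset":[0,0,-0.02],"twist":0,"grip":0.3}]' 40
python3 - <<'E'
from h import *
im,i=snap("wrist","w5.png");show(im,"w5c.png",(100,100,540,400),1.6)
E
```

```text
time_s: 15.4
ee_pos: [0.4648, -0.0961, 0.4135]
tool_rot: [[-1.0, 0.001, -0.0], [0.001, 1.0, 0.0], [0.0, 0.0, -1.0]]
force: [-0.7, -0.7, -1.1]
finger_gap: 0.0354
gripper_force: 42.1
```

View pics/w5c.png

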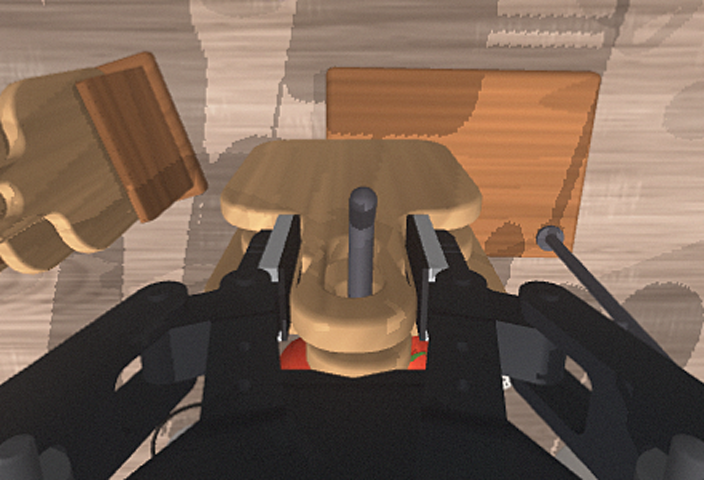

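```bash
python3 -m jog '[{"offset":[0.015,0,0],"twist":0,"grip":0.3},{"offset":[0.035,0,0],"twist":0,"grip":0.3},{"offset":[0.055,0,0],"twist":0,"grip":0.3},{"offset":[0.075,0,0],"twist":0,"grip":0.3},{"offset":[0.08,0.02,0],"twist":0,"grip":0.3},{"offset":[0.08,0.055,0],"twist":0,"grip":0.3},{"offset":[0.08,0.095,0],"twist":0,"grip":0.3},{"offset":[0.08,0.135,0],"twist":0,"grip":0.3},{"offset":[0.08,0.16,0],"twist":0,"grip":0.3},{"offset":[0.08,0.169,0],"twist":0,"grip":0.3}]'
python3 -m jog '[{"offset":[0,0,0],"twist":0,"grip":0.3},{"offset":[0,0,0],"twist":0,"grip":0.3},{"offset":[0,0,0],"twist":0,"grip":0.3},{"offset":[0,0,0],"twist":0,"grip":0.3},{"offset":[0,0,0],"twist":0,"grip":0.3},{"offset":[0,0,0],"twist":0,"grip":0.3},{"offset":[0,0,0],"twist":0,"grip":0.3},{"offset":[0,0,0],"twist":0,"grip":0.3},{"offset":[0,0,0],"twist":0,"grip":0.3},{"offset":[0,0,0],"twist":0,"grip":0.3}]'
python3 - <<'E'
from h import *
im,i=snap("wrist","w6.png");it,_=snap("top","t6.png")
for P in([.568,.072,.25],[.439,.072,.266]):print(np.round(proj("wrist",P,i)),np.round(proj("top",P)))
a=np.vstack([im[150:400,120:520],cv2.resize(it[130:240,230:406],(400,250))])
cv2.imwrite("pics/m6.png",cv2.resize(a[:,:,::-1],None,fx=1.2,fy=1.2))
E
```

```text
time_s: 16.7
ee_pos: [0.3849, 0.0741, 0.4137]
tool_rot: [[-1.0, -0.001, 0.0], [-0.001, 1.0, -0.0], [-0.0, -0.0, -1.0]]
force: [0.2, -0.8, -1.9]
finger_gap: 0.0351
gripper_force: 41.9
time_s: 17.95
ee_pos: [0.3851, 0.073, 0.4137]
tool_rot: [[-1.0, 0.001, -0.0], [0.001, 1.0, -0.0], [0.0, -0.0, -1.0]]
force: [0.0, -0.1, -1.2]
finger_gap: 0.0356
gripper_force: 41.9
[321. 497.] [287. 149.]
[321. 367.] [285. 194.]
```

View pics/m6.png

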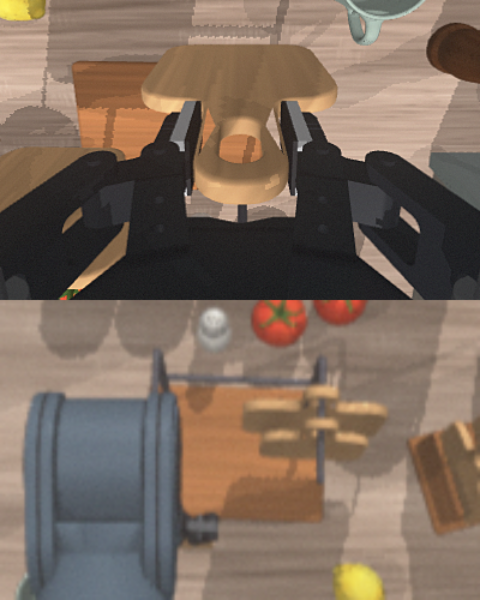

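```bash
python3 -m jog '[{"offset":[-0.015,0,0],"twist":0,"grip":0.3},{"offset":[-0.03,0,0],"twist":0,"grip":0.3},{"offset":[-0.045,0,0],"twist":0,"grip":0.3},{"offset":[-0.06,0,0],"twist":0,"grip":0.3},{"offset":[-0.075,0,0],"twist":0,"grip":0.3},{"offset":[-0.09,0,0],"twist":0,"grip":0.3},{"offset":[-0.105,0,0],"twist":0,"grip":0.3},{"offset":[-0.12,0,0],"twist":0,"grip":0.3},{"offset":[-0.135,0,0],"twist":0,"grip":0.3},{"offset":[-0.142,0,0],"twist":0,"grip":0.3}]'
python3 -m jog '[{"offset":[0,0,0],"twist":0,"grip":0.3},{"offset":[0,0,0.005],"twist":0,"grip":0.3},{"offset":[0,0,0.01],"twist":0,"grip":0.3},{"offset":[0,0,0.015],"twist":0,"grip":0.3},{"offset":[0,0,0.019],"twist":0,"grip":0.3},{"offset":[0,0,0.019],"twist":0,"grip":0.3},{"offset":[0,0,0.019],"twist":0,"grip":0.3},{"offset":[0,0,0.019],"twist":0,"grip":0.3},{"offset":[0,0,0.019],"twist":0,"grip":0.3},{"offset":[0,0,0.019],"twist":0,"grip":0.3}]'
```

```text
time_s: 19.3
ee_pos: [0.5277, 0.0728, 0.4133]
tool_rot: [[-1.0, 0.002, -0.001], [0.002, 1.0, -0.0], [0.001, -0.0, -1.0]]
force: [-1.8, 0.3, -0.9]
finger_gap: 0.0354
gripper_force: 42.0
time_s: 20.55
ee_pos: [0.5271, 0.0728, 0.3947]
tool_rot: [[-1.0, 0.001, -0.0], [0.001, 1.0, -0.0], [0.0, -0.0, -1.0]]
force: [0.3, 0.5, 0.0]
finger_gap: 0.0354
gripper_force: 42.1
```

```bash
python3 -m jog '[{"offset":[0,0,0],"twist":0,"grip":0.6},{"offset":[0,0,0],"twist":0,"grip":0.8},{"offset":[0,0,0],"twist":0,"grip":0.9},{"offset":[0,0,-0.02],"twist":0,"grip":0.9},{"offset":[0,0,-0.05],"twist":0,"grip":0.9},{"offset":[0,0,-0.075],"twist":0,"grip":0.9},{"offset":[0.01,-0.04,-0.075],"twist":0,"grip":0.9},{"offset":[0.02,-0.09,-0.075],"twist":0,"grip":0.9},{"offset":[0.03,-0.14,-0.075],"twist":0,"grip":0.9},{"offset":[0.032,-0.169,-0.075],"twist":0,"grip":0.9}]'
python3 - <<'E'
from h import *
im,i=snap("wrist","w7.png");it,_=snap("top","t7.png")
a=np.vstack([im[150:400,120:520],cv2.resize(it[130:240,230:406],(400,250))])
cv2.imwrite("pics/m7.png",cv2.resize(a[:,:,::-1],None,fx=1.2,fy=1.2))
E
```

```text
time_s: 21.8
ee_pos: [0.4942, -0.0981, 0.47]
tool_rot: [[-1.0, 0.003, 0.001], [0.003, 1.0, -0.001], [-0.001, -0.001, -1.0]]
force: [-0.1, -0.9, -0.6]
finger_gap: 0.0771
gripper_force: 0.0
```

View pics/m7.png

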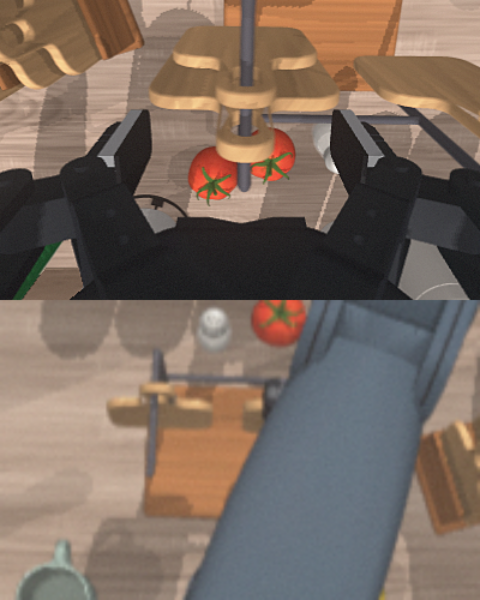

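```bash
python3 - <<'E'
from h import *
f=lambda u,v:(u/1.2+120,v/1.2+150)
for n,u,v,z in(("small top",246,93,.266),("large top",245,146,.266),("rod",245,186,.25)):print(n,onz("wrist",f(u,v),z)[:2])
E
```

```text
small top [ 0.49495024 -0.09719763]
large top [ 0.52724974 -0.09783687]
rod [ 0.56584723 -0.09777275]
```

```bash
python3 -m jog '[{"offset":[0,0,0.02],"twist":0,"grip":0.9},{"offset":[0,0,0.045],"twist":0,"grip":0.9},{"offset":[0,0,0.065],"twist":0,"grip":0.9},{"offset":[0,0,0.076],"twist":0,"grip":0.9},{"offset":[0,0,0.076],"twist":0,"grip":0.7},{"offset":[0,0,0.076],"twist":0,"grip":0.5},{"offset":[0,0,0.076],"twist":0,"grip":0.3},{"offset":[0,0,0.076],"twist":0,"grip":0.3},{"offset":[0,0,0.076],"twist":0,"grip":0.3},{"offset":[0,0,0.076],"twist":0,"grip":0.3}]' 40
python3 -m jog '[{"offset":[0,0,0],"twist":0,"grip":0.3},{"offset":[0,0,-0.005],"twist":0,"grip":0.3},{"offset":[0,0,-0.01],"twist":0,"grip":0.3},{"offset":[0,0,-0.015],"twist":0,"grip":0.3},{"offset":[0,0,-0.02],"twist":0,"grip":0.3},{"offset":[0,0,-0.02],"twist":0,"grip":0.3},{"offset":[0.015,0,-0.02],"twist":0,"grip":0.3},{"offset":[0.03,0,-0.02],"twist":0,"grip":0.3},{"offset":[0.045,0,-0.02],"twist":0,"grip":0.3},{"offset":[0.06,0,-0.02],"twist":0,"grip":0.3}]'
python3 -m jog '[{"offset":[0.015,0,0],"twist":0,"grip":0.3},{"offset":[0.03,0,0],"twist":0,"grip":0.3},{"offset":[0.045,0,0],"twist":0,"grip":0.3},{"offset":[0.05,0.02,0],"twist":0,"grip":0.3},{"offset":[0.05,0.055,0],"twist":0,"grip":0.3},{"offset":[0.05,0.095,0],"twist":0,"grip":0.3},{"offset":[0.05,0.135,0],"twist":0,"grip":0.3},{"offset":[0.05,0.16,0],"twist":0,"grip":0.3},{"offset":[0.05,0.169,0],"twist":0,"grip":0.3},{"offset":[0.05,0.169,0],"twist":0,"grip":0.3}]'
python3 - <<'E'
from h import *
im,i=snap("wrist","w8.png");show(im,"w8c.png",(200,170,440,370),1.5)
E
```

```text
time_s: 23.15
ee_pos: [0.4951, -0.0961, 0.3951]
tool_rot: [[-1.0, 0.001, 0.003], [0.001, 1.0, -0.0], [-0.003, -0.0, -1.0]]
force: [0.1, 1.6, 4.7]
finger_gap: 0.0352
gripper_force: 41.8
time_s: 24.4
ee_pos: [0.4343, -0.096, 0.4135]
tool_rot: [[-1.0, 0.001, -0.0], [0.001, 1.0, 0.0], [0.0, 0.0, -1.0]]
force: [0.2, -1.1, -0.9]
finger_gap: 0.0354
gripper_force: 41.3
time_s: 25.65
ee_pos: [0.3851, 0.0731, 0.4137]
tool_rot: [[-1.0, 0.0, -0.0], [0.0, 1.0, -0.001], [0.0, -0.001, -1.0]]
force: [0.6, -0.8, -1.1]
finger_gap: 0.0353
gripper_force: 41.2
```

View pics/w8c.png

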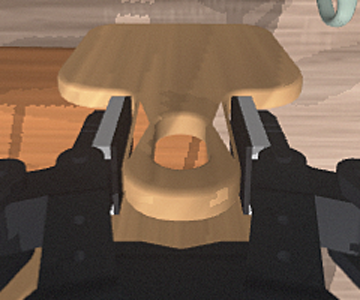

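```bash
python3 -m jog '[{"offset":[-0.015,0,0],"twist":0,"grip":0.3},{"offset":[-0.03,0,0],"twist":0,"grip":0.3},{"offset":[-0.045,0,0],"twist":0,"grip":0.3},{"offset":[-0.06,0,0],"twist":0,"grip":0.3},{"offset":[-0.075,0,0],"twist":0,"grip":0.3},{"offset":[-0.09,0,0],"twist":0,"grip":0.3},{"offset":[-0.105,0,0],"twist":0,"grip":0.3},{"offset":[-0.112,0,0],"twist":0,"grip":0.3},{"offset":[-0.112,0,0.005],"twist":0,"grip":0.3},{"offset":[-0.112,0,0.01],"twist":0,"grip":0.3}]'
python3 -m jog '[{"offset":[0,0,0.005],"twist":0,"grip":0.3},{"offset":[0,0,0.009],"twist":0,"grip":0.3},{"offset":[0,0,0.009],"twist":0,"grip":0.3},{"offset":[0,0,0.009],"twist":0,"grip":0.3},{"offset":[0,0,0.009],"twist":0,"grip":0.6},{"offset":[0,0,0.009],"twist":0,"grip":0.8},{"offset":[0,0,0.009],"twist":0,"grip":0.9},{"offset":[0,0,0.009],"twist":0,"grip":0.9},{"offset":[0,0,-0.02],"twist":0,"grip":0.9},{"offset":[0,0,-0.05],"twist":0,"grip":0.9}]'
python3 -m jog '[{"offset":[0,0,-0.015],"twist":0,"grip":0.9},{"offset":[0,-0.04,-0.015],"twist":0,"grip":0.9},{"offset":[-0.01,-0.09,-0.015],"twist":0,"grip":0.9},{"offset":[-0.02,-0.14,-0.015],"twist":0,"grip":0.9},{"offset":[-0.03,-0.169,-0.015],"twist":0,"grip":0.9},{"offset":[-0.03,-0.17,-0.015],"twist":0,"grip":0.9},{"offset":[-0.03,-0.17,0.01],"twist":0,"grip":0.9},{"offset":[-0.03,-0.17,0.03],"twist":0,"grip":0.9},{"offset":[-0.03,-0.17,0.05],"twist":0,"grip":0.9},{"offset":[-0.03,-0.17,0.061],"twist":0,"grip":0.9}]'
```

```text
time_s: 26.95
ee_pos: [0.4967, 0.0726, 0.4033]
tool_rot: [[-1.0, 0.002, -0.001], [0.002, 1.0, -0.0], [0.001, -0.0, -1.0]]
force: [-0.2, 0.4, -1.6]
finger_gap: 0.0355
gripper_force: 41.3
time_s: 28.2
ee_pos: [0.497, 0.0728, 0.4538]
tool_rot: [[-1.0, 0.001, -0.002], [0.001, 1.0, -0.0], [0.002, -0.0, -1.0]]
force: [0.2, -1.1, 0.3]
finger_gap: 0.0769
gripper_force: 0.0
time_s: 29.45
ee_pos: [0.5265, -0.0962, 0.3916]
tool_rot: [[-1.0, 0.0, -0.002], [0.0, 1.0, 0.001], [0.002, 0.001, -1.0]]
force: [0.3, 0.9, 0.5]
finger_gap: 0.0769
gripper_force: 0.0
```

```bash
python3 -m jog '[{"offset":[0,0,0],"twist":0,"grip":0.7},{"offset":[0,0,0],"twist":0,"grip":0.5},{"offset":[0,0,0],"twist":0,"grip":0.3},{"offset":[0,0,0],"twist":0,"grip":0.3},{"offset":[0,0,0],"twist":0,"grip":0.3},{"offset":[0,0,0],"twist":0,"grip":0.3},{"offset":[0,0,-0.005],"twist":0,"grip":0.3},{"offset":[0,0,-0.01],"twist":0,"grip":0.3},{"offset":[0,0,-0.015],"twist":0,"grip":0.3},{"offset":[0,0,-0.02],"twist":0,"grip":0.3}]' 60
python3 -m jog '[{"offset":[0,0,0],"twist":0,"grip":0.3},{"offset":[0.015,0,0],"twist":0,"grip":0.3},{"offset":[0.03,0,0],"twist":0,"grip":0.3},{"offset":[0.045,0,0],"twist":0,"grip":0.3},{"offset":[0.06,0,0],"twist":0,"grip":0.3},{"offset":[0.075,0,0],"twist":0,"grip":0.3},{"offset":[0.09,0,0],"twist":0,"grip":0.3},{"offset":[0.11,0,0],"twist":0,"grip":0.3},{"offset":[0.13,0,0],"twist":0,"grip":0.3},{"offset":[0.145,0,0],"twist":0,"grip":0.3}]'
python3 - <<'E'
from h import *
im,i=snap("wrist","w9.png");it,_=snap("top","t9.png")
a=np.vstack([im[150:400,0:500],cv2.resize(it[130:240,250:470],(500,250),interpolation=cv2.INTER_CUBIC)])
cv2.imwrite("pics/m9.png",cv2.resize(a[:,:,::-1],None,fx=1.2,fy=1.2))
E
```

```text
time_s: 30.7
ee_pos: [0.5269, -0.0973, 0.4126]
tool_rot: [[-1.0, 0.002, -0.001], [0.002, 1.0, 0.0], [0.001, 0.0, -1.0]]
force: [-0.2, 0.7, -1.9]
finger_gap: 0.0354
gripper_force: 59.9
time_s: 31.95
ee_pos: [0.381, -0.0969, 0.4127]
tool_rot: [[-1.0, 0.001, -0.0], [0.001, 1.0, -0.0], [0.0, -0.0, -1.0]]
force: [-0.2, 0.8, -0.4]
finger_gap: 0.0354
gripper_force: 60.0
```

View pics/m9.png

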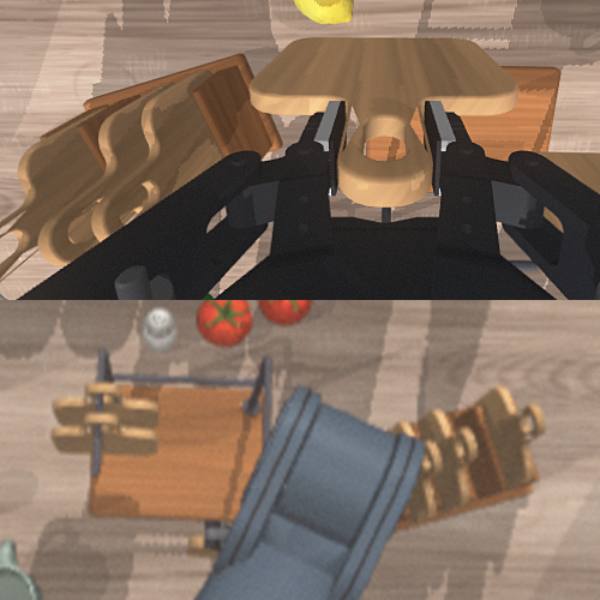

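```bash
python3 - <<'E'
from h import *
o,d1=ray("top",(200,94));_,d2=ray("top",(500,100));n=np.cross(d1,d2)
for px in((240,133),(300,106),(350,86)):
    p,d=ray("side",px);t=n@(o-p)/(n@d);print(np.round(p+t*d,3))
# rack profile, fin-top and floor heights
im=cv2.imread("pics/t0.png") if 0 else cv2.imread("pics/top0.png")
r=np.array([.34,-.94]);r/=np.hypot(*r);b=np.array([-r[1],r[0]])
c=np.array([.508,-.339])
for z in(.2,.085):
  for s in(-.05,0.05):
    row=[]
    for q in np.arange(-.11,.125,.005):
        P=np.r_[c+r*q+b*s,z];u,v=proj("top",P);g=cv2.getRectSubPix(im,(1,1),(u,v))[0,0]
        h=g.astype(int);row.append("%d/%d"%(round(q*1000),100*h[0]//max(1,h[2])))
    print(z,s," ".join(row))
E
```

```text
[0.642 0.183 0.448]
[ 0.641 -0.106  0.453]
[ 0.646 -0.416  0.443]
0.2 -0.05 -110/62 -105/62 -100/61 -95/59 -90/57 -85/56 -80/52 -75/61 -70/63 -65/61 -60/62 -55/58 -50/56 -45/54 -40/48 -35/58 -30/56 -25/55 -20/57 -15/54 -10/50 -5/52 0/63 5/62 10/59 15/61 20/58 25/57 30/58 35/75 40/77 45/77 50/77 55/77 60/77 65/77 70/77 75/78 80/77 85/78 90/77 95/77 100/77 105/78 110/78 115/77 120/78
0.2 0.05 -110/77 -105/77 -100/76 -95/77 -90/76 -85/77 -80/76 -75/76 -70/78 -65/77 -60/77 -55/77 -50/78 -45/77 -40/77 -35/77 -30/78 -25/78 -20/76 -15/77 -10/75 -5/76 0/76 5/76 10/75 15/76 20/77 25/75 30/75 35/76 40/76 45/77 50/76 55/75 60/76 65/76 70/75 75/75 80/75 85/75 90/76 95/76 100/76 105/75 110/75 115/75 120/76
0.085 -0.05 -110/49 -105/54 -100/53 -95/53 -90/50 -85/50 -80/63 -75/62 -70/59 -65/60 -60/56 -55/57 -50/54 -45/52 -40/63 -35/62 -30/62 -25/60 -20/58 -15/57 -10/53 -5/50 0/53 5/57 10/58 15/57 20/54 25/53 30/48 35/53 40/61 45/62 50/61 55/60 60/58 65/57 70/55 75/60 80/76 85/78 90/78 95/77 100/77 105/78 110/77 115/76 120/77
0.085 0.05 -110/54 -105/53 -100/60 -95/61 -90/66 -85/66 -80/63 -75/69 -70/71 -65/66 -60/58 -55/55 -50/60 -45/72 -40/74 -35/74 -30/71 -25/62 -20/60 -15/56 -10/57 -5/65 0/77 5/77 10/78 15/76 20/77 25/76 30/76 35/75 40/74 45/73 50/64 55/60 60/58 65/57 70/56 75/60 80/74 85/77 90/76 95/76 100/76 105/76 110/75 115/76 120/78
```

```bash
python3 -m jog '[{"offset":[0,-0.02,-0.02],"twist":0,"grip":0.3},{"offset":[0,-0.05,-0.04],"twist":0,"grip":0.3},{"offset":[0,-0.09,-0.06],"twist":0,"grip":0.3},{"offset":[0,-0.13,-0.08],"twist":0,"grip":0.3},{"offset":[0,-0.17,-0.1],"twist":0.2,"grip":0.3},{"offset":[0,-0.21,-0.12],"twist":0.4,"grip":0.3},{"offset":[-0.02,-0.24,-0.137],"twist":0.6,"grip":0.3},{"offset":[-0.05,-0.26,-0.137],"twist":0.8,"grip":0.3},{"offset":[-0.08,-0.261,-0.137],"twist":1,"grip":0.3},{"offset":[-0.08,-0.261,-0.137],"twist":1,"grip":0.3}]'
python3 -m jog '[{"offset":[0,0,0],"twist":0.2,"grip":0.3},{"offset":[0,0,0],"twist":0.4,"grip":0.3},{"offset":[0,0,0],"twist":0.6,"grip":0.3},{"offset":[0,0,0],"twist":0.8,"grip":0.3},{"offset":[0,0,0],"twist":1,"grip":0.3},{"offset":[0,0,0],"twist":1,"grip":0.3},{"offset":[0,0,0],"twist":1,"grip":0.3},{"offset":[0,0,0],"twist":1,"grip":0.3},{"offset":[0,0,0],"twist":1,"grip":0.3},{"offset":[0,0,0],"twist":1,"grip":0.3}]'
python3 - <<'E'
from h import *
im,i=snap("wrist","w10.png")
g=cv2.cvtColor(im,cv2.COLOR_RGB2HSV)
for a in(.09,):
 r=np.array([.342,-.94]);b=np.array([.94,.342]);c=np.array([.508,-.339])
 for q in(-.1,.1):
  for s in(-.0625,.0625): print(q,s,np.round(proj("wrist",np.r_[c+q*r+s*b,.016],i)))
go([.515,-.358,.55],20)
E
```

```text
time_s: 33.3
ee_pos: [0.464, -0.3591, 0.5471]
tool_rot: [[-0.866, 0.5, -0.001], [0.5, 0.866, 0.002], [0.002, 0.001, -1.0]]
force: [-0.1, 0.6, -2.9]
finger_gap: 0.0356
gripper_force: 60.8
time_s: 34.55
ee_pos: [0.4615, -0.3581, 0.5497]
tool_rot: [[-0.499, 0.867, -0.0], [0.867, 0.499, 0.0], [0.0, -0.0, -1.0]]
force: [-0.9, -0.2, -1.9]
finger_gap: 0.0353
gripper_force: 60.7
-0.1 -0.0625 [324.  91.]
-0.1 0.0625 [398. 105.]
0.1 -0.0625 [305. 205.]
0.1 0.0625 [371. 216.]
offset [-0.0266  0.0464 -0.0003] twist 0.331 (9.9deg) j6 16
```

View pics/w10.png

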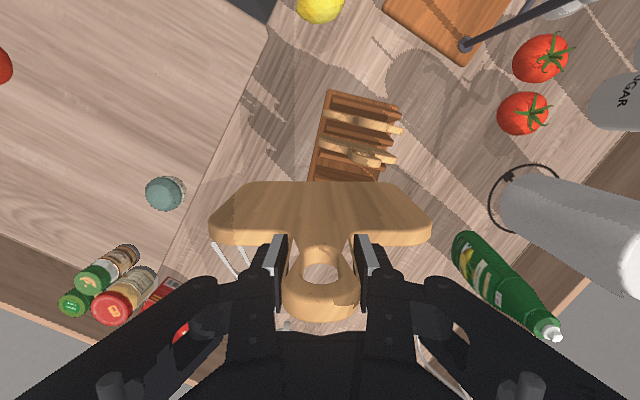

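```bash
python3 - <<'E'
from h import *
im=cv2.imread("pics/w10.png").astype(float)
ra=im[:,:,0]/im[:,:,2]
m=(ra<.56)
E=[]
for y in range(96,180,4):
    xs=[x for x in range(295,360) if m[y,x:x+4].all()]
    if xs:E.append((xs[0],y))
print(E)
W=np.array([onz("wrist",e,.016)[:2] for e in E])
f=np.polyfit(W[:,1],W[:,0],1);print("front edge x=%.4f*y+%.4f"%tuple(f),"angle",np.degrees(np.arctan(f[0])))
for c in((327,90),(402,106)):print(onz("wrist",c,.016))
# profile across slots at fin-top height near front part (s=-.045) and back (.045)
r=np.array([.342,-.94]);b=np.array([.94,.342]);c=np.array([.508,-.339])
for s in(-.045,.045):
    print(s," ".join("%d/%d"%(q*1000,100*cv2.getRectSubPix(ra.astype(np.float32),(1,1),tuple(map(float,proj("wrist",np.r_[c+r*q+b*s,.085]))))[0,0]) for q in np.arange(-.11,.05,.004)))
E
```

```text
[(326, 96), (325, 100), (324, 104), (323, 108), (322, 112), (321, 116), (320, 120), (319, 124), (318, 128), (317, 132), (327, 136), (316, 140), (323, 144), (314, 148), (313, 152), (312, 156), (311, 160), (310, 164), (309, 168), (309, 172), (308, 176)]
front edge x=-0.2978*y+0.3421 angle -16.583293090306558
[ 0.41841731 -0.26190242  0.016     ]
[ 0.53958398 -0.2213089   0.016     ]
-0.045 -110/76 -106/77 -102/78 -97/42 -93/46 -89/44 -85/44 -81/47 -77/48 -73/44 -69/54 -65/55 -61/53 -57/46 -53/46 -49/44 -45/44 -41/46 -37/44 -33/57 -29/56 -25/54 -21/54 -17/54 -13/44 -9/43 -5/42 -1/42 2/42 6/42 10/45 14/46 18/44 22/47 26/44 30/43 34/50 38/56 42/56 46/55
0.045 -110/74 -106/76 -102/75 -97/74 -93/58 -89/41 -85/45 -81/42 -77/44 -73/44 -69/49 -65/56 -61/60 -57/59 -53/66 -49/65 -45/44 -41/42 -37/43 -33/78 -29/75 -25/54 -21/54 -17/58 -13/60 -9/51 -5/45 -1/42 2/57 6/75 10/75 14/76 18/75 22/54 26/54 30/54 34/54 38/53 42/54 46/55<stdin>:3: RuntimeWarning: divide by zero encountered in divide
<stdin>:3: RuntimeWarning: invalid value encountered in divide
```

```bash
python3 -m jog '[{"offset":[-0.006,0.012,0],"twist":0.1,"grip":0.3},{"offset":[-0.012,0.024,0],"twist":0.2,"grip":0.3},{"offset":[-0.018,0.036,0],"twist":0.3,"grip":0.3},{"offset":[-0.0242,0.0483,0],"twist":0.38,"grip":0.3},{"offset":[-0.0242,0.0483,0],"twist":0.38,"grip":0.3},{"offset":[-0.0242,0.0483,0],"twist":0.38,"grip":0.3},{"offset":[-0.0242,0.0483,0.01],"twist":0.38,"grip":0.3},{"offset":[-0.0242,0.0483,0.025],"twist":0.38,"grip":0.3},{"offset":[-0.0242,0.0483,0.04],"twist":0.38,"grip":0.3},{"offset":[-0.0242,0.0483,0.05],"twist":0.38,"grip":0.3}]'
python3 - <<'E'
from h import *
im,i=snap("wrist","w11.png")
E
python3 -m jog '[{"offset":[0,0,0.01],"twist":0,"grip":0.3},{"offset":[0,0,0.02],"twist":0,"grip":0.3},{"offset":[0,0,0.03],"twist":0,"grip":0.3},{"offset":[0,0,0.04],"twist":0,"grip":0.3},{"offset":[0,0,0.05],"twist":0,"grip":0.3},{"offset":[0,0,0.06],"twist":0,"grip":0.3},{"offset":[0,0,0.06],"twist":0,"grip":0.3},{"offset":[0,0,0.06],"twist":0,"grip":0.3},{"offset":[0,0,0.06],"twist":0,"grip":0.3},{"offset":[0,0,0.06],"twist":0,"grip":0.3}]'
python3 - <<'E'
from h import *
im,i=snap("wrist","w12.png")
E
```

```text
time_s: 35.85
ee_pos: [0.5146, -0.355, 0.4992]
tool_rot: [[-0.318, 0.948, -0.001], [0.948, 0.318, 0.0], [0.001, -0.001, -1.0]]
force: [0.0, 0.5, -1.5]
finger_gap: 0.0354
gripper_force: 60.7
time_s: 37.15
ee_pos: [0.5155, -0.355, 0.4402]
tool_rot: [[-0.318, 0.948, 0.001], [0.948, 0.318, -0.001], [-0.001, 0.0, -1.0]]
force: [0.2, 0.2, -1.9]
finger_gap: 0.0348
gripper_force: 60.7
```

```bash
python3 -m jog '[{"offset":[0,0,0.005],"twist":0,"grip":0.3},{"offset":[0,0,0.01],"twist":0,"grip":0.3},{"offset":[0,0,0.015],"twist":0,"grip":0.3},{"offset":[0,0,0.02],"twist":0,"grip":0.3},{"offset":[0,0,0.025],"twist":0,"grip":0.3},{"offset":[0,0,0.03],"twist":0,"grip":0.3},{"offset":[0,0,0.035],"twist":0,"grip":0.3},{"offset":[0,0,0.04],"twist":0,"grip":0.3},{"offset":[0,0,0.045],"twist":0,"grip":0.3},{"offset":[0,0,0.05],"twist":0,"grip":0.3}]'
python3 - <<'E'
from h import *
im,i=snap("wrist","w13.png");print(manip.sense()['force'],manip.sense()['ft_torque'])
E
```

```text
time_s: 38.45
ee_pos: [0.5153, -0.3545, 0.3895]
tool_rot: [[-0.318, 0.948, -0.0], [0.948, 0.318, 0.002], [0.002, 0.0, -1.0]]
force: [-0.3, 3.1, 0.6]
finger_gap: 0.0352
gripper_force: 60.9
[-0.26405036  2.76526735 -1.01589292] [ 0.97916492  0.20385952 -0.14259365]
```

```bash
python3 -m jog '[{"offset":[0.003,0,0],"twist":0,"grip":0.3},{"offset":[0.003,0,0],"twist":0,"grip":0.3},{"offset":[0.003,0,0.005],"twist":0,"grip":0.3},{"offset":[0.003,0,0.01],"twist":0,"grip":0.3},{"offset":[0.003,0,0.014],"twist":0,"grip":0.3},{"offset":[0.003,0,0.018],"twist":0,"grip":0.3},{"offset":[0.003,0,0.02],"twist":0,"grip":0.3},{"offset":[0.003,0,0.02],"twist":0,"grip":0.3},{"offset":[0.003,0,0.02],"twist":0,"grip":0.3},{"offset":[0.003,0,0.02],"twist":0,"grip":0.3}]'
```

```text
time_s: 39.75
ee_pos: [0.5144, -0.352, 0.3692]
tool_rot: [[-0.318, 0.948, -0.001], [0.948, 0.318, 0.001], [0.001, -0.0, -1.0]]
force: [-2.1, 1.8, -2.7]
finger_gap: 0.0352
gripper_force: 60.7
```

```bash
python3 -m jog '[{"offset":[0.002,-0.001,0],"twist":0,"grip":0.3},{"offset":[0.002,-0.001,0],"twist":0,"grip":0.3},{"offset":[0.002,-0.001,0.005],"twist":0,"grip":0.3},{"offset":[0.002,-0.001,0.01],"twist":0,"grip":0.3},{"offset":[0.002,-0.001,0.015],"twist":0,"grip":0.3},{"offset":[0.002,-0.001,0.019],"twist":0,"grip":0.3},{"offset":[0.002,-0.001,0.021],"twist":0,"grip":0.3},{"offset":[0.002,-0.001,0.022],"twist":0,"grip":0.3},{"offset":[0.002,-0.001,0.022],"twist":0,"grip":0.3},{"offset":[0.002,-0.001,0.022],"twist":0,"grip":0.3}]'
```

```text
time_s: 41.0
ee_pos: [0.5125, -0.3507, 0.3498]
tool_rot: [[-0.317, 0.948, 0.001], [0.948, 0.317, -0.002], [-0.002, 0.0, -1.0]]
force: [-3.5, 3.4, 6.2]
finger_gap: 0.0349
gripper_force: 61.5
```

```bash
python3 -m jog '[{"offset":[0,0,0],"twist":0,"grip":0.5},{"offset":[0,0,0],"twist":0,"grip":0.6},{"offset":[0,0,0],"twist":0,"grip":0.7},{"offset":[0,0,0],"twist":0,"grip":0.9},{"offset":[0,0,0],"twist":0,"grip":0.9},{"offset":[0,0,-0.02],"twist":0,"grip":0.9},{"offset":[0,0,-0.05],"twist":0,"grip":0.9},{"offset":[0,0,-0.08],"twist":0,"grip":0.9},{"offset":[-0.03,0,-0.11],"twist":0,"grip":0.9},{"offset":[-0.08,0,-0.14],"twist":0,"grip":0.9}]'
python3 - <<'E'
from h import *
im,i=snap("wrist","w14.png")
print(manip.sense()['ee_pos'])
r=np.array([.317,-.948]);b=np.array([.948,.317]);c=np.array([.507,-.3345])
for q,z in((.02,.221),(-.02,.201),(-.06,.201),(.06,.201)):
    print(q,np.round(proj("wrist",np.r_[c+q*r-.018*b,z],i)),np.round(proj("wrist",np.r_[c+q*r+.018*b,z],i)))
show(im,"w14c.png",(180,40,540,310),2.2)
E
```

```text
time_s: 42.25
ee_pos: [0.5367, -0.4187, 0.4861]
tool_rot: [[-0.319, 0.948, 0.002], [0.948, 0.319, -0.001], [-0.002, 0.001, -1.0]]
force: [2.0, -1.0, 1.9]
finger_gap: 0.077
gripper_force: 0.0
[ 0.53904307 -0.42591866  0.48504061]
0.02 [296. 113.] [342. 113.]
-0.02 [296.  61.] [341.  61.]
-0.06 [295.   4.] [342.   4.]
0.06 [298. 159.] [339. 159.]
```

View pics/w14c.png

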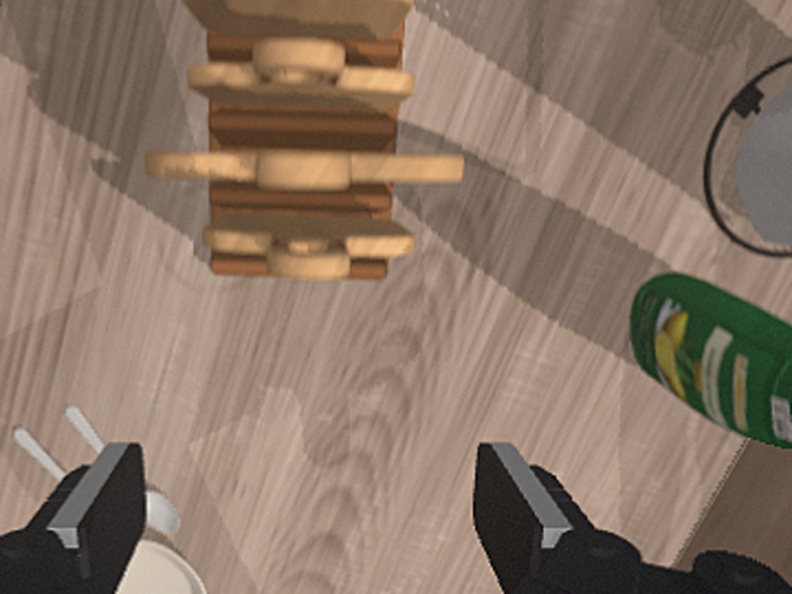

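```bash
cat > rk.py <<'E'
from h import *
r=np.array([.317,-.948]);b=np.array([.948,.317]);c0=np.array([.507,-.3345])
def rk(p): d=np.array(p[:2])-c0;return round(1000*d@r,1),round(1000*d@b,1)
E
python3 - <<'E'
from rk import *
f=lambda u,v:(180+u/2.2,40+v/2.2)
for n,u,v,z in(("L top",304,169,.221),("L shL",195,165,.151),("L shR",405,168,.151),("d top",300,57,.200),("d shL",213,80,.131),("d shR",385,83,.131),("e top",307,263,.2),("e shL",235,240,.131),("e shR",380,243,.131)):
    print(n,rk(onz("wrist",f(u,v),z)))
for u,v in((208,35),(404,35),(211,272),(387,275)):print("foot/fin",rk(onz("wrist",f(u,v),.085)),onz("wrist",f(u,v),.085))
im=cv2.imread("pics/top0.png")
E
```

```text
L top (np.float64(32.7), np.float64(0.2))
L shL (np.float64(32.6), np.float64(-50.2))
L shR (np.float64(34.2), np.float64(46.5))
d top (np.float64(-6.4), np.float64(-1.2))
d shL (np.float64(-5.6), np.float64(-43.0))
d shR (np.float64(-4.1), np.float64(38.3))
e top (np.float64(69.8), np.float64(1.1))
e shL (np.float64(69.6), np.float64(-35.4))
e shR (np.float64(71.3), np.float64(38.3))
foot/fin (np.float64(-32.2), np.float64(-50.8)) [ 0.44853636 -0.32004989  0.085     ]
foot/fin (np.float64(-32.0), np.float64(52.9)) [ 0.54706941 -0.28736093  0.085     ]
foot/fin (np.float64(94.4), np.float64(-55.4)) [ 0.48436359 -0.44163557  0.085     ]
foot/fin (np.float64(96.5), np.float64(48.3)) [ 0.58341771 -0.41077351  0.085     ]
```

```bash
python3 -m jog '[{"offset":[0.02,0,0],"twist":0,"grip":0.5},{"offset":[0.04,0,0],"twist":0,"grip":0.2},{"offset":[0.06,0,0],"twist":0,"grip":0},{"offset":[0.08,0,0],"twist":0,"grip":0},{"offset":[0.08,0,0.02],"twist":0,"grip":0},{"offset":[0.08,0,0.04],"twist":0,"grip":0},{"offset":[0.08,0,0.06],"twist":0,"grip":0},{"offset":[0.08,0,0.075],"twist":0,"grip":0},{"offset":[0.08,0,0.075],"twist":0,"grip":0},{"offset":[0.08,0,0.075],"twist":0,"grip":0}]'
python3 -m jog '[{"offset":[0,0,0.004],"twist":0,"grip":0},{"offset":[0,0,0.008],"twist":0,"grip":0},{"offset":[0,0,0.01],"twist":0,"grip":0},{"offset":[0,0,0.012],"twist":0,"grip":0},{"offset":[0,0,0.014],"twist":0,"grip":0},{"offset":[0,0,0.015],"twist":0,"grip":0},{"offset":[0,0,0.016],"twist":0,"grip":0},{"offset":[0,0,0.016],"twist":0,"grip":0},{"offset":[0,0,0.016],"twist":0,"grip":0},{"offset":[0,0,0.016],"twist":0,"grip":0}]'
```

```text
time_s: 43.55
ee_pos: [0.5113, -0.3434, 0.4095]
tool_rot: [[-0.318, 0.948, 0.001], [0.948, 0.318, -0.001], [-0.001, 0.0, -1.0]]
force: [-0.0, -0.7, -0.2]
finger_gap: 0.0006
gripper_force: 0.0
time_s: 44.8
ee_pos: [0.5112, -0.3436, 0.3944]
tool_rot: [[-0.317, 0.948, 0.002], [0.948, 0.317, -0.002], [-0.002, 0.001, -1.0]]
force: [-0.6, -0.6, 4.8]
finger_gap: 0.0002
gripper_force: 2.6
```

```bash
python3 -m jog '[{"offset":[0,0,-0.02],"twist":0,"grip":0},{"offset":[0,0,-0.05],"twist":0,"grip":0.3},{"offset":[0.015,0,-0.07],"twist":0,"grip":0.6},{"offset":[0.032,0,-0.07],"twist":0,"grip":0.9},{"offset":[0.032,0,-0.07],"twist":0,"grip":0.9},{"offset":[0.032,0,-0.07],"twist":0,"grip":0.9},{"offset":[0.032,0,-0.07],"twist":0,"grip":0.9},{"offset":[0.032,0,-0.07],"twist":0,"grip":0.9},{"offset":[0.032,0,-0.07],"twist":0,"grip":0.9},{"offset":[0.032,0,-0.07],"twist":0,"grip":0.9}]'
cat > prof.py <<'E'
from rk import *
im,i=snap("wrist","w%d.png"%int(manip.sense()['time_s']*100))
print(manip.sense()['ee_pos'])
f=im.astype(np.float32)
for s in(-.012,0,.012):
    o=[]
    for q in np.arange(-.09,.06,.0025):
        u,v=proj("wrist",np.r_[c0+r*q+b*s,.201],i)
        if 0<u<639 and 0<v<399:
            g=cv2.getRectSubPix(f,(1,1),(float(u),float(v)))[0,0];o.append("%g:%d/%d"%(q*1000,g[0],100*g[2]/max(g[0],1)))
    print(s," ".join(o))
E
python3 prof.py
```

```text
time_s: 46.05
ee_pos: [0.5011, -0.3132, 0.4628]
tool_rot: [[-0.317, 0.948, -0.0], [0.948, 0.317, 0.0], [0.0, -0.0, -1.0]]
force: [0.3, 0.5, 0.2]
finger_gap: 0.0769
gripper_force: 0.0
[ 0.50111984 -0.31314054  0.46274295]
-0.012 -90:110/44 -87.5:109/44 -85:138/42 -82.5:109/47 -80:85/47 -77.5:121/47 -75:115/56 -72.5:126/54 -70:125/55 -67.5:151/54 -65:140/56 -62.5:198/55 -60:197/54 -57.5:192/54 -55:106/48 -52.5:110/55 -50:108/55 -47.5:106/55 -45:107/54 -42.5:107/54 -40:125/55 -37.5:104/55 -35:102/52 -32.5:119/57 -30:113/56 -27.5:122/56 -25:143/54 -22.5:184/54 -20:183/55 -17.5:184/54 -15:104/55 -12.5:115/54 -10:106/55 -7.5:123/55 -5:108/55 -2.5:108/56 8.32667e-14:119/54 2.5:134/55 5:122/53 7.5:115/56 10:136/55 12.5:139/55 15:138/55 17.5:137/56 20:139/56 22.5:147/55 25:193/54 27.5:207/55 30:202/55 32.5:196/55 35:193/56 37.5:166/76 40:155/75 42.5:101/58 45:118/56 47.5:115/56 50:117/57 52.5:142/55 55:152/56 57.5:156/55
0 -90:110/47 -87.5:104/44 -85:139/43 -82.5:119/44 -80:85/45 -77.5:120/44 -75:111/55 -72.5:126/55 -70:126/54 -67.5:168/54 -65:134/55 -62.5:232/57 -60:227/55 -57.5:231/56 -55:1
[... 529 characters left out ...]
12 -90:109/44 -87.5:108/45 -85:140/44 -82.5:123/44 -80:82/44 -77.5:120/43 -75:111/55 -72.5:132/55 -70:185/54 -67.5:230/55 -65:189/54 -62.5:159/53 -60:170/54 -57.5:120/43 -55:104/46 -52.5:115/54 -50:113/55 -47.5:112/54 -45:114/55 -42.5:128/53 -40:113/55 -37.5:151/54 -35:131/55 -32.5:127/55 -30:119/48 -27.5:124/55 -25:177/54 -22.5:213/54 -20:222/54 -17.5:193/54 -15:105/55 -12.5:110/55 -10:123/54 -7.5:108/54 -5:110/56 -2.5:109/54 8.32667e-14:125/55 2.5:116/55 5:116/57 7.5:112/55 10:110/55 12.5:124/55 15:123/56 17.5:121/55 20:123/56 22.5:146/54 25:210/54 27.5:222/56 30:221/55 32.5:226/54 35:194/65 37.5:147/71 40:103/56 42.5:104/55 45:114/58 47.5:132/55 50:132/56 52.5:147/55 55:222/55 57.5:231/57
```

```bash
python3 -m jog '[{"offset":[-0.0027,0,0.02],"twist":0,"grip":0.9},{"offset":[-0.0027,0,0.045],"twist":0,"grip":0.9},{"offset":[-0.0027,0,0.07],"twist":0,"grip":0.9},{"offset":[-0.0027,0,0.095],"twist":0,"grip":0.9},{"offset":[-0.0027,0,0.115],"twist":0,"grip":0.9},{"offset":[-0.0027,0,0.13],"twist":0,"grip":0.9},{"offset":[-0.0027,0,0.13],"twist":0,"grip":0.9},{"offset":[-0.0027,0,0.13],"twist":0,"grip":0.6},{"offset":[-0.0027,0,0.13],"twist":0,"grip":0.3},{"offset":[-0.0027,0,0.13],"twist":0,"grip":0.3}]' 40
python3 -m jog '[{"offset":[0,0,0],"twist":0,"grip":0.3},{"offset":[0,0,0],"twist":0,"grip":0.3},{"offset":[0,0,0],"twist":0,"grip":0.3},{"offset":[0,0,-0.01],"twist":0,"grip":0.3},{"offset":[0,0,-0.03],"twist":0,"grip":0.3},{"offset":[0,0,-0.06],"twist":0,"grip":0.3},{"offset":[0,0,-0.1],"twist":0,"grip":0.3},{"offset":[0,0,-0.14],"twist":0,"grip":0.3},{"offset":[0,0,-0.18],"twist":0,"grip":0.3},{"offset":[0,0,-0.215],"twist":0,"grip":0.3}]'
python3 - <<'E'
from h import *
snap("wrist","w20.png")
go([.385,-.22,.548],None)
E
```

```text
time_s: 47.35
ee_pos: [0.5021, -0.3158, 0.3339]
tool_rot: [[-0.318, 0.948, 0.001], [0.948, 0.318, -0.001], [-0.002, 0.001, -1.0]]
force: [-1.1, -0.2, 1.9]
finger_gap: 0.0358
gripper_force: 42.7
time_s: 48.6
ee_pos: [0.5019, -0.3153, 0.549]
tool_rot: [[-0.318, 0.948, -0.0], [0.948, 0.318, 0.001], [0.0, 0.0, -1.0]]
force: [0.6, 0.8, -0.9]
finger_gap: 0.0354
gripper_force: 42.5
offset [ 0.1271 -0.0801  0.0047]
```

```bash
python3 -m jog '[{"offset":[0.02,-0.01,0],"twist":0,"grip":0.3},{"offset":[0.04,-0.025,0],"twist":-0.1,"grip":0.3},{"offset":[0.06,-0.04,0],"twist":-0.3,"grip":0.3},{"offset":[0.08,-0.05,0],"twist":-0.5,"grip":0.3},{"offset":[0.1,-0.065,0],"twist":-0.7,"grip":0.3},{"offset":[0.12,-0.075,0],"twist":-0.85,"grip":0.3},{"offset":[0.127,-0.08,0],"twist":-1,"grip":0.3},{"offset":[0.127,-0.08,0],"twist":-1,"grip":0.3},{"offset":[0.127,-0.08,0],"twist":-1,"grip":0.3},{"offset":[0.127,-0.08,0],"twist":-1,"grip":0.3}]'
python3 -m jog '[{"offset":[0,0,0],"twist":-0.2,"grip":0.3},{"offset":[0,0,0],"twist":-0.4,"grip":0.3},{"offset":[0,0,0],"twist":-0.6,"grip":0.3},{"offset":[0,0,0],"twist":-0.8,"grip":0.3},{"offset":[0,0,0],"twist":-1,"grip":0.3},{"offset":[0,0,0],"twist":-1,"grip":0.3},{"offset":[0,0,0],"twist":-1,"grip":0.3},{"offset":[0,0,0],"twist":-1,"grip":0.3},{"offset":[0,0,0],"twist":-1,"grip":0.3},{"offset":[0,0,0],"twist":-1,"grip":0.3}]'
cat > lean.py <<'E'
import sys
from h import *
s=manip.sense();R=s['tool_rot'];im,i=snap("wrist","w%d.png"%int(s['time_s']*100))
dz=float(sys.argv[1]);x0=float(sys.argv[2]) if len(sys.argv)>2 else 0
f=im.astype(int);ra=100*f[:,:,2]//np.maximum(f[:,:,0],1)
for a in(-8,-4,0,4,8,12):
    t=np.radians(a);P=s['ee_pos']+R@np.array([.005+.155*np.sin(t),0,dz+.155*np.cos(t)]);print(a,np.round(proj("wrist",P,i)),end=' ')
print("\n",[ (v,int(f[v,318,0]),int(ra[v,318])) for v in range(120,230,4)])
print(s['ee_pos'])
E
python3 lean.py .1615
python3 - <<'E'
from h import *
go([.385,-.0965,.418],90)
E
```

```text
time_s: 49.9
ee_pos: [0.3861, -0.2209, 0.5473]
tool_rot: [[-0.749, 0.663, -0.001], [0.663, 0.749, 0.001], [0.001, 0.0, -1.0]]
force: [-0.0, -0.3, -1.0]
finger_gap: 0.0354
gripper_force: 42.5
time_s: 51.15
ee_pos: [0.3858, -0.2206, 0.5478]
tool_rot: [[-0.98, 0.199, 0.0], [0.199, 0.98, -0.0], [-0.0, -0.0, -1.0]]
force: [0.3, 0.5, -1.1]
finger_gap: 0.0353
gripper_force: 42.5
-8 [322. 200.] -4 [322. 190.] 0 [322. 180.] 4 [322. 169.] 8 [322. 159.] 12 [322. 148.] 
 [(120, 179, 75), (124, 148, 75), (128, 167, 76), (132, 150, 74), (136, 161, 74), (140, 147, 73), (144, 161, 75), (148, 168, 75), (152, 188, 74), (156, 144, 74), (160, 124, 72), (164, 140, 75), (168, 141, 76), (172, 140, 74), (176, 151, 77), (180, 123, 53), (184, 125, 56), (188, 123, 56), (192, 121, 56), (196, 119, 56), (200, 118, 56), (204, 116, 54), (208, 120, 54), (212, 116, 54), (216, 124, 54), (220, 122, 53), (224, 123, 53), (228, 123, 56)]
[ 0.38575491 -0.22057184  0.5478455 ]
offset [0.0255 0.1214 0.1299] twist -0.383 (-11.5deg) j6 -27
```

```bash
python3 -m jog '[{"offset":[0.005,0.02,0.02],"twist":-0.15,"grip":0.3},{"offset":[0.01,0.04,0.04],"twist":-0.3,"grip":0.3},{"offset":[0.015,0.06,0.06],"twist":-0.383,"grip":0.3},{"offset":[0.02,0.08,0.08],"twist":-0.383,"grip":0.3},{"offset":[0.0255,0.1,0.1],"twist":-0.383,"grip":0.3},{"offset":[0.0255,0.1214,0.12],"twist":-0.383,"grip":0.3},{"offset":[0.0255,0.1214,0.13],"twist":-0.383,"grip":0.3},{"offset":[0.0255,0.1214,0.13],"twist":-0.383,"grip":0.3},{"offset":[0.0255,0.1214,0.13],"twist":-0.383,"grip":0.3},{"offset":[0.0255,0.1214,0.13],"twist":-0.383,"grip":0.3}]'
python3 - <<'E'
from h import *
go([.527,-.0965,.418],90)
E
python3 -m jog '[{"offset":[-0.015,0,0],"twist":0,"grip":0.3},{"offset":[-0.03,0,0],"twist":0,"grip":0.3},{"offset":[-0.045,0,0],"twist":0,"grip":0.3},{"offset":[-0.06,0,0],"twist":0,"grip":0.3},{"offset":[-0.075,0,0],"twist":0,"grip":0.3},{"offset":[-0.09,0,0],"twist":0,"grip":0.3},{"offset":[-0.105,0,0],"twist":0,"grip":0.3},{"offset":[-0.12,0,0],"twist":0,"grip":0.3},{"offset":[-0.135,0,0],"twist":0,"grip":0.3},{"offset":[-0.142,0,0],"twist":0,"grip":0.3}]'
python3 -m jog '[{"offset":[0,0,0],"twist":0,"grip":0.3},{"offset":[0,0,0.005],"twist":0,"grip":0.3},{"offset":[0,0,0.01],"twist":0,"grip":0.3},{"offset":[0,0,0.015],"twist":0,"grip":0.3},{"offset":[0,0,0.02],"twist":0,"grip":0.3},{"offset":[0,0,0.02],"twist":0,"grip":0.3},{"offset":[0,0,0.02],"twist":0,"grip":0.3},{"offset":[0,0,0.02],"twist":0,"grip":0.3},{"offset":[0,0,0.02],"twist":0,"grip":0.3},{"offset":[0,0,0.02],"twist":0,"grip":0.3}]'
```

```text
time_s: 52.45
ee_pos: [0.3851, -0.0971, 0.4187]
tool_rot: [[-1.0, 0.001, 0.001], [0.001, 1.0, -0.001], [-0.001, -0.001, -1.0]]
force: [0.1, 0.1, -0.0]
finger_gap: 0.0359
gripper_force: 42.5
offset [-0.1419  0.0007  0.0009] twist -0.002 (-0.0deg) j6 -24
time_s: 53.7
ee_pos: [0.5277, -0.097, 0.4179]
tool_rot: [[-1.0, 0.0, 0.0], [0.0, 1.0, -0.0], [-0.0, -0.0, -1.0]]
force: [0.4, 0.4, -1.5]
finger_gap: 0.0351
gripper_force: 42.5
time_s: 54.95
ee_pos: [0.5268, -0.0965, 0.398]
tool_rot: [[-1.0, -0.0, -0.0], [-0.0, 1.0, 0.0], [0.0, 0.0, -1.0]]
force: [-2.2, 0.5, 2.2]
finger_gap: 0.0354
gripper_force: 42.7
```

```bash
python3 -m jog '[{"offset":[0,0,0],"twist":0,"grip":0.6},{"offset":[0,0,0],"twist":0,"grip":0.8},{"offset":[0,0,0],"twist":0,"grip":0.9},{"offset":[0,0,-0.02],"twist":0,"grip":0.9},{"offset":[0,0,-0.05],"twist":0,"grip":0.9},{"offset":[0,0,-0.075],"twist":0,"grip":0.9},{"offset":[0.01,-0.04,-0.075],"twist":0.2,"grip":0.9},{"offset":[0.02,-0.09,-0.075],"twist":0.4,"grip":0.9},{"offset":[0.03,-0.14,-0.075],"twist":0.6,"grip":0.9},{"offset":[0.039,-0.18,-0.075],"twist":0.8,"grip":0.9}]'
python3 -m jog '[{"offset":[0,0,0],"twist":0.2,"grip":0.9},{"offset":[0,0,0],"twist":0.4,"grip":0.9},{"offset":[0,0,0],"twist":0.6,"grip":0.9},{"offset":[0,0,0],"twist":0.8,"grip":0.9},{"offset":[0,0,0],"twist":1,"grip":0.9},{"offset":[0,0,0],"twist":1,"grip":0.9},{"offset":[0,0,0],"twist":1,"grip":0.9},{"offset":[0,0,0],"twist":1,"grip":0.9},{"offset":[0,0,0],"twist":1,"grip":0.9},{"offset":[0,0,0],"twist":1,"grip":0.9}]'
python3 - <<'E'
from h import *
go([.4881,-.2781,.473],18.5)
E
```

```text
time_s: 56.2
ee_pos: [0.4875, -0.2784, 0.4726]
tool_rot: [[-0.912, 0.41, 0.0], [0.41, 0.912, -0.0], [-0.0, -0.0, -1.0]]
force: [-0.3, 0.5, -0.4]
finger_gap: 0.077
gripper_force: 0.0
time_s: 57.45
ee_pos: [0.488, -0.2765, 0.4728]
tool_rot: [[-0.588, 0.809, 0.0], [0.809, 0.588, 0.0], [-0.0, 0.0, -1.0]]
force: [0.0, -0.1, 0.1]
finger_gap: 0.0771
gripper_force: 0.0
offset [-0.0014 -0.0008 -0.0002] twist 0.584 (17.5deg) j6 18
```

```bash
python3 -m jog '[{"offset":[-0.0014,-0.0008,0],"twist":0.2,"grip":0.9},{"offset":[-0.0014,-0.0008,0],"twist":0.4,"grip":0.9},{"offset":[-0.0014,-0.0008,0],"twist":0.584,"grip":0.9},{"offset":[-0.0014,-0.0008,0],"twist":0.584,"grip":0.9},{"offset":[-0.0014,-0.0008,0],"twist":0.584,"grip":0.9},{"offset":[-0.0014,-0.0008,0],"twist":0.584,"grip":0.9},{"offset":[-0.0014,-0.0008,0],"twist":0.584,"grip":0.9},{"offset":[-0.0014,-0.0008,0],"twist":0.584,"grip":0.9},{"offset":[-0.0014,-0.0008,0],"twist":0.584,"grip":0.9},{"offset":[-0.0014,-0.0008,0],"twist":0.584,"grip":0.9}]'
sed -i 's/o.append(/g[0]>170 and g[2]<.65*g[0] and o.append(/; s/np.arange(-.09,.06/np.arange(-.09,.09/' prof.py; python3 prof.py
```

```text
time_s: 58.7
ee_pos: [0.4881, -0.2781, 0.4728]
tool_rot: [[-0.317, 0.948, -0.0], [0.948, 0.317, -0.0], [-0.0, -0.0, -1.0]]
force: [0.3, 0.2, 0.9]
finger_gap: 0.0769
gripper_force: 0.0
[ 0.48811761 -0.27812627  0.4728209 ]
-0.012 -62.5:200/55 -60:197/54 -57.5:194/54 27.5:190/54 30:207/54 32.5:202/54 35:195/55 37.5:196/54
0 -62.5:229/55 -60:229/55 -57.5:232/56 2.5:178/55 5:185/55 7.5:191/54 10:171/54 30:216/55 32.5:226/55 35:229/56 37.5:225/55 40:218/56 57.5:211/55 60:220/55 62.5:226/53
0.012 -77.5:206/54 -75:226/55 -72.5:226/55 27.5:211/55 30:223/55 32.5:224/55 35:227/55 55:229/56 57.5:231/56 60:234/55
```

```bash
python3 -m jog '[{"offset":[0,0,0.02],"twist":0,"grip":0.9},{"offset":[0,0,0.045],"twist":0,"grip":0.9},{"offset":[0,0,0.07],"twist":0,"grip":0.9},{"offset":[0,0,0.095],"twist":0,"grip":0.9},{"offset":[0,0,0.12],"twist":0,"grip":0.9},{"offset":[0,0,0.14],"twist":0,"grip":0.9},{"offset":[0,0,0.14],"twist":0,"grip":0.9},{"offset":[0,0,0.14],"twist":0,"grip":0.6},{"offset":[0,0,0.14],"twist":0,"grip":0.3},{"offset":[0,0,0.14],"twist":0,"grip":0.3}]' 40
python3 -m jog '[{"offset":[0,0,0],"twist":0,"grip":0.3},{"offset":[0,0,0],"twist":0,"grip":0.3},{"offset":[0,0,0],"twist":0,"grip":0.3},{"offset":[0,0,-0.01],"twist":0,"grip":0.3},{"offset":[0,0,-0.03],"twist":0,"grip":0.3},{"offset":[0,0,-0.06],"twist":0,"grip":0.3},{"offset":[0,0,-0.09],"twist":0,"grip":0.3},{"offset":[0,0,-0.12],"twist":0,"grip":0.3},{"offset":[0,0,-0.14],"twist":0,"grip":0.3},{"offset":[0,0,-0.14],"twist":0,"grip":0.3}]'
python3 lean.py .1615
python3 - <<'E'
from h import *
go([.385,-.22,.473],None)
E
```

```text
time_s: 60.0
ee_pos: [0.4884, -0.2783, 0.334]
tool_rot: [[-0.317, 0.948, 0.001], [0.948, 0.317, -0.001], [-0.002, 0.001, -1.0]]
force: [-0.6, -0.0, 2.3]
finger_gap: 0.0357
gripper_force: 41.9
time_s: 61.25
ee_pos: [0.4884, -0.2782, 0.4744]
tool_rot: [[-0.317, 0.948, 0.002], [0.948, 0.317, -0.002], [-0.002, 0.002, -1.0]]
force: [0.7, 0.3, -2.1]
finger_gap: 0.0355
gripper_force: 41.8
-8 [321. 200.] -4 [321. 189.] 0 [321. 179.] 4 [321. 168.] 8 [321. 158.] 12 [321. 147.] 
 [(120, 157, 78), (124, 168, 79), (128, 160, 77), (132, 156, 78), (136, 141, 44), (140, 118, 43), (144, 119, 45), (148, 110, 46), (152, 183, 42), (156, 119, 45), (160, 124, 42), (164, 127, 44), (168, 104, 45), (172, 93, 41), (176, 107, 42), (180, 135, 57), (184, 136, 56), (188, 132, 54), (192, 128, 53), (196, 128, 55), (200, 127, 55), (204, 125, 56), (208, 128, 57), (212, 131, 54), (216, 132, 53), (220, 132, 54), (224, 131, 55), (228, 131, 53)]
[ 0.48836481 -0.27817723  0.47439763]
offset [ 0.0879 -0.0795 -0.0002]
```

```bash
python3 -m jog '[{"offset":[0.015,-0.015,0],"twist":0,"grip":0.3},{"offset":[0.03,-0.03,0],"twist":-0.1,"grip":0.3},{"offset":[0.05,-0.045,0],"twist":-0.3,"grip":0.3},{"offset":[0.07,-0.065,0],"twist":-0.5,"grip":0.3},{"offset":[0.088,-0.08,0],"twist":-0.7,"grip":0.3},{"offset":[0.088,-0.08,0],"twist":-0.85,"grip":0.3},{"offset":[0.088,-0.08,0],"twist":-1,"grip":0.3},{"offset":[0.088,-0.08,0],"twist":-1,"grip":0.3},{"offset":[0.088,-0.08,0],"twist":-1,"grip":0.3},{"offset":[0.088,-0.08,0],"twist":-1,"grip":0.3}]'
python3 -m jog '[{"offset":[0,0,0],"twist":-0.2,"grip":0.3},{"offset":[0,0,0],"twist":-0.4,"grip":0.3},{"offset":[0,0,0],"twist":-0.6,"grip":0.3},{"offset":[0,0,0],"twist":-0.8,"grip":0.3},{"offset":[0,0,0],"twist":-1,"grip":0.3},{"offset":[0,0,0],"twist":-1,"grip":0.3},{"offset":[0,0,0],"twist":-1,"grip":0.3},{"offset":[0,0,0],"twist":-1,"grip":0.3},{"offset":[0,0,0],"twist":-1,"grip":0.3},{"offset":[0,0,0],"twist":-1,"grip":0.3}]'
python3 - <<'E'
from h import *
go([.385,-.0965,.418],90)
E
```

```text
time_s: 62.55
ee_pos: [0.3844, -0.2201, 0.4724]
tool_rot: [[-0.748, 0.663, -0.001], [0.663, 0.748, 0.001], [0.001, -0.0, -1.0]]
force: [0.3, 0.5, -1.3]
finger_gap: 0.0355
gripper_force: 41.8
time_s: 63.8
ee_pos: [0.3844, -0.22, 0.4728]
tool_rot: [[-0.98, 0.2, -0.0], [0.2, 0.98, 0.0], [0.0, 0.0, -1.0]]
force: [-0.7, -0.5, -1.7]
finger_gap: 0.0356
gripper_force: 41.8
offset [0.0241 0.1212 0.0548] twist -0.384 (-11.5deg) j6 -27
```

```bash
python3 -m jog '[{"offset":[0.005,0.02,0.01],"twist":-0.15,"grip":0.3},{"offset":[0.01,0.04,0.02],"twist":-0.3,"grip":0.3},{"offset":[0.015,0.06,0.03],"twist":-0.384,"grip":0.3},{"offset":[0.02,0.08,0.04],"twist":-0.384,"grip":0.3},{"offset":[0.024,0.1,0.05],"twist":-0.384,"grip":0.3},{"offset":[0.024,0.121,0.055],"twist":-0.384,"grip":0.3},{"offset":[0.024,0.121,0.055],"twist":-0.384,"grip":0.3},{"offset":[0.024,0.121,0.055],"twist":-0.384,"grip":0.3},{"offset":[0.024,0.121,0.055],"twist":-0.384,"grip":0.3},{"offset":[0.024,0.121,0.055],"twist":-0.384,"grip":0.3}]'
python3 -m jog '[{"offset":[-0.015,0,0],"twist":0,"grip":0.3},{"offset":[-0.03,0,0],"twist":0,"grip":0.3},{"offset":[-0.045,0,0],"twist":0,"grip":0.3},{"offset":[-0.06,0,0],"twist":0,"grip":0.3},{"offset":[-0.075,0,0],"twist":0,"grip":0.3},{"offset":[-0.09,0,0],"twist":0,"grip":0.3},{"offset":[-0.105,0,0],"twist":0,"grip":0.3},{"offset":[-0.112,0,0],"twist":0,"grip":0.3},{"offset":[-0.112,0,0],"twist":0,"grip":0.3},{"offset":[-0.112,0,0],"twist":0,"grip":0.3}]'
python3 -m jog '[{"offset":[0,0,0],"twist":0,"grip":0.3},{"offset":[0,0,0.005],"twist":0,"grip":0.3},{"offset":[0,0,0.01],"twist":0,"grip":0.3},{"offset":[0,0,0.015],"twist":0,"grip":0.3},{"offset":[0,0,0.0195],"twist":0,"grip":0.3},{"offset":[0,0,0.0195],"twist":0,"grip":0.3},{"offset":[0,0,0.0195],"twist":0,"grip":0.3},{"offset":[0,0,0.0195],"twist":0,"grip":0.3},{"offset":[0,0,0.0195],"twist":0,"grip":0.3},{"offset":[0,0,0.0195],"twist":0,"grip":0.3}]'
```

```text
time_s: 65.05
ee_pos: [0.385, -0.0972, 0.418]
tool_rot: [[-1.0, 0.001, 0.0], [0.001, 1.0, -0.0], [-0.0, -0.0, -1.0]]
force: [-0.4, 0.1, -1.2]
finger_gap: 0.0356
gripper_force: 41.7
time_s: 66.3
ee_pos: [0.4966, -0.0967, 0.4179]
tool_rot: [[-1.0, 0.0, -0.0], [0.0, 1.0, 0.0], [0.0, 0.0, -1.0]]
force: [0.2, 0.7, -1.2]
finger_gap: 0.035
gripper_force: 41.8
time_s: 67.55
ee_pos: [0.497, -0.0967, 0.3983]
tool_rot: [[-1.0, -0.0, -0.0], [-0.0, 1.0, 0.0], [0.0, 0.0, -1.0]]
force: [0.3, -0.3, -1.5]
finger_gap: 0.0357
gripper_force: 41.7
```

```bash
python3 -m jog '[{"offset":[0,0,0],"twist":0,"grip":0.6},{"offset":[0,0,0],"twist":0,"grip":0.8},{"offset":[0,0,0],"twist":0,"grip":0.9},{"offset":[0,0,-0.02],"twist":0,"grip":0.9},{"offset":[0,0,-0.05],"twist":0,"grip":0.9},{"offset":[0,0,-0.075],"twist":0,"grip":0.9},{"offset":[0,-0.04,-0.075],"twist":0.2,"grip":0.9},{"offset":[-0.01,-0.09,-0.075],"twist":0.4,"grip":0.9},{"offset":[-0.015,-0.14,-0.075],"twist":0.6,"grip":0.9},{"offset":[-0.02,-0.19,-0.075],"twist":0.8,"grip":0.9}]'
python3 - <<'E'
from h import *
go([.5259,-.3909,.473],18.5)
E
```

```text
time_s: 68.8
ee_pos: [0.5171, -0.2882, 0.4735]
tool_rot: [[-0.912, 0.41, 0.001], [0.41, 0.912, -0.0], [-0.001, 0.0, -1.0]]
force: [-0.1, -0.1, 1.5]
finger_gap: 0.0768
gripper_force: 0.0
offset [-0.0501 -0.0901  0.0005] twist 1.577 (47.3deg) j6 -11
```

```bash
python3 -m jog '[{"offset":[-0.01,-0.02,0],"twist":0.2,"grip":0.9},{"offset":[-0.02,-0.04,0],"twist":0.4,"grip":0.9},{"offset":[-0.03,-0.06,0],"twist":0.6,"grip":0.9},{"offset":[-0.04,-0.08,0],"twist":0.8,"grip":0.9},{"offset":[-0.05,-0.09,0],"twist":1,"grip":0.9},{"offset":[-0.05,-0.09,0],"twist":1,"grip":0.9},{"offset":[-0.05,-0.09,0],"twist":1,"grip":0.9},{"offset":[-0.05,-0.09,0],"twist":1,"grip":0.9},{"offset":[-0.05,-0.09,0],"twist":1,"grip":0.9},{"offset":[-0.05,-0.09,0],"twist":1,"grip":0.9}]'
python3 -m jog '[{"offset":[0,0,0],"twist":0.2,"grip":0.9},{"offset":[0,0,0],"twist":0.4,"grip":0.9},{"offset":[0,0,0],"twist":0.577,"grip":0.9},{"offset":[0,0,0],"twist":0.577,"grip":0.9},{"offset":[0,0,0],"twist":0.577,"grip":0.9},{"offset":[0,0,0],"twist":0.577,"grip":0.9},{"offset":[0,0,0],"twist":0.577,"grip":0.9},{"offset":[0,0,0],"twist":0.577,"grip":0.9},{"offset":[0,0,0],"twist":0.577,"grip":0.9},{"offset":[0,0,0],"twist":0.577,"grip":0.9}]'
python3 prof.py
```

```text
time_s: 70.05
ee_pos: [0.5261, -0.3889, 0.4736]
tool_rot: [[-0.588, 0.809, 0.0], [0.809, 0.588, -0.0], [-0.0, 0.0, -1.0]]
force: [0.9, 1.0, 0.9]
finger_gap: 0.0769
gripper_force: 0.0
time_s: 71.3
ee_pos: [0.5261, -0.3892, 0.4733]
tool_rot: [[-0.321, 0.947, -0.0], [0.947, 0.321, -0.0], [-0.0, -0.0, -1.0]]
force: [-0.1, -0.3, 0.9]
finger_gap: 0.0771
gripper_force: 0.0
[ 0.52609475 -0.38923554  0.47331255]
-0.012 -57.5:172/42 20:197/54 22.5:194/54 25:190/54 27.5:185/54
0 15:174/55 20:219/54 22.5:222/53 25:222/55 27.5:222/54 30:200/54 47.5:224/54 50:225/55 57.5:208/54 60:213/55 62.5:219/54
0.012 20:213/54 22.5:216/54 25:216/54 27.5:223/55 55:173/54 57.5:229/56 60:226/55 62.5:228/55
```

```bash
python3 -m jog '[{"offset":[-0.002,0,0.02],"twist":0,"grip":0.9},{"offset":[-0.002,0,0.045],"twist":0,"grip":0.9},{"offset":[-0.002,0,0.07],"twist":0,"grip":0.9},{"offset":[-0.002,0,0.095],"twist":0,"grip":0.9},{"offset":[-0.002,0,0.12],"twist":0,"grip":0.9},{"offset":[-0.002,0,0.14],"twist":0,"grip":0.9},{"offset":[-0.002,0,0.14],"twist":0,"grip":0.9},{"offset":[-0.002,0,0.14],"twist":0,"grip":0.6},{"offset":[-0.002,0,0.14],"twist":0,"grip":0.3},{"offset":[-0.002,0,0.14],"twist":0,"grip":0.3}]' 40
python3 -m jog '[{"offset":[0,0,0],"twist":0,"grip":0.3},{"offset":[0,0,0],"twist":0,"grip":0.3},{"offset":[0,0,0],"twist":0,"grip":0.3},{"offset":[0,0,-0.01],"twist":0,"grip":0.3},{"offset":[0,0,-0.03],"twist":0,"grip":0.3},{"offset":[0,0,-0.06],"twist":0,"grip":0.3},{"offset":[0,0,-0.1],"twist":0,"grip":0.3},{"offset":[0,0,-0.14],"twist":0,"grip":0.3},{"offset":[0,0,-0.19],"twist":0,"grip":0.3},{"offset":[0,0,-0.235],"twist":0,"grip":0.3}]'
python3 lean.py .1615
python3 - <<'E'
from h import *
go([.385,-.22,.565],None)
E
```

```text
time_s: 72.6
ee_pos: [0.5271, -0.3914, 0.3352]
tool_rot: [[-0.321, 0.947, 0.003], [0.947, 0.321, -0.002], [-0.003, 0.002, -1.0]]
force: [1.2, 0.1, 1.6]
finger_gap: 0.0354
gripper_force: 40.5
time_s: 73.85
ee_pos: [0.5271, -0.3914, 0.5636]
tool_rot: [[-0.321, 0.947, 0.001], [0.947, 0.321, -0.001], [-0.001, 0.001, -1.0]]
force: [1.8, 0.2, -0.3]
finger_gap: 0.0358
gripper_force: 40.3
-8 [321. 200.] -4 [321. 189.] 0 [321. 179.] 4 [321. 168.] 8 [321. 158.] 12 [321. 147.] 
 [(120, 131, 43), (124, 91, 47), (128, 117, 56), (132, 133, 56), (136, 137, 55), (140, 229, 55), (144, 184, 54), (148, 120, 41), (152, 124, 41), (156, 125, 44), (160, 98, 42), (164, 99, 47), (168, 95, 47), (172, 166, 42), (176, 184, 76), (180, 136, 55), (184, 133, 54), (188, 131, 54), (192, 128, 54), (196, 125, 55), (200, 126, 56), (204, 124, 58), (208, 133, 54), (212, 133, 54), (216, 131, 55), (220, 130, 56), (224, 131, 54), (228, 130, 55)]
[ 0.52706657 -0.39144069  0.56361403]
offset [ 0.2083 -0.0796  0.0007]
```

```bash
python3 -m jog '[{"offset":[0.03,-0.01,0],"twist":0,"grip":0.3},{"offset":[0.06,-0.02,0],"twist":0,"grip":0.3},{"offset":[0.09,-0.035,0],"twist":-0.2,"grip":0.3},{"offset":[0.12,-0.045,0],"twist":-0.4,"grip":0.3},{"offset":[0.15,-0.06,0],"twist":-0.6,"grip":0.3},{"offset":[0.18,-0.07,0],"twist":-0.8,"grip":0.3},{"offset":[0.208,-0.08,0],"twist":-1,"grip":0.3},{"offset":[0.208,-0.08,0],"twist":-1,"grip":0.3},{"offset":[0.208,-0.08,0],"twist":-1,"grip":0.3},{"offset":[0.208,-0.08,0],"twist":-1,"grip":0.3}]'
python3 -m jog '[{"offset":[0,0,0],"twist":-0.2,"grip":0.3},{"offset":[0,0,0],"twist":-0.4,"grip":0.3},{"offset":[0,0,0],"twist":-0.6,"grip":0.3},{"offset":[0,0,0],"twist":-0.8,"grip":0.3},{"offset":[0,0,0],"twist":-1,"grip":0.3},{"offset":[0,0,0],"twist":-1,"grip":0.3},{"offset":[0,0,0],"twist":-1,"grip":0.3},{"offset":[0,0,0],"twist":-1,"grip":0.3},{"offset":[0,0,0],"twist":-1,"grip":0.3},{"offset":[0,0,0],"twist":-1,"grip":0.3}]'
python3 - <<'E'
from h import *
go([.385,-.0965,.42],90)
E
```

```text
time_s: 75.15
ee_pos: [0.3859, -0.2214, 0.5607]
tool_rot: [[-0.751, 0.661, -0.001], [0.661, 0.751, 0.001], [0.001, -0.0, -1.0]]
force: [-0.5, 0.4, -1.2]
finger_gap: 0.0358
gripper_force: 40.3
time_s: 76.4
ee_pos: [0.3854, -0.2207, 0.5614]
tool_rot: [[-0.981, 0.196, 0.0], [0.196, 0.981, -0.0], [-0.0, -0.0, -1.0]]
force: [-0.1, -0.9, -1.0]
finger_gap: 0.0354
gripper_force: 40.3
offset [0.0247 0.1217 0.1414] twist -0.377 (-11.3deg) j6 -27
```

```bash
python3 -m jog '[{"offset":[0.005,0.02,0.02],"twist":-0.15,"grip":0.3},{"offset":[0.01,0.04,0.05],"twist":-0.3,"grip":0.3},{"offset":[0.015,0.06,0.08],"twist":-0.377,"grip":0.3},{"offset":[0.02,0.08,0.1],"twist":-0.377,"grip":0.3},{"offset":[0.025,0.1,0.12],"twist":-0.377,"grip":0.3},{"offset":[0.025,0.1217,0.142],"twist":-0.377,"grip":0.3},{"offset":[0.025,0.1217,0.142],"twist":-0.377,"grip":0.3},{"offset":[0.025,0.1217,0.142],"twist":-0.377,"grip":0.3},{"offset":[0.025,0.1217,0.142],"twist":-0.377,"grip":0.3},{"offset":[0.025,0.1217,0.142],"twist":-0.377,"grip":0.3}]'
python3 - <<'E'
from h import *
go([.466,-.0965,.419],90)
E
```

```text
time_s: 77.65
ee_pos: [0.3849, -0.0971, 0.4202]
tool_rot: [[-1.0, 0.001, 0.001], [0.001, 1.0, -0.001], [-0.001, -0.001, -1.0]]
force: [-0.3, 0.9, -0.7]
finger_gap: 0.0354
gripper_force: 40.6
offset [-0.0811  0.0007  0.0013] twist -0.002 (-0.0deg) j6 -24
```

```bash
python3 -m jog '[{"offset":[-0.015,0,0.001],"twist":0,"grip":0.3},{"offset":[-0.03,0,0.001],"twist":0,"grip":0.3},{"offset":[-0.045,0,0.001],"twist":0,"grip":0.3},{"offset":[-0.06,0,0.001],"twist":0,"grip":0.3},{"offset":[-0.075,0,0.001],"twist":0,"grip":0.3},{"offset":[-0.081,0,0.001],"twist":0,"grip":0.3},{"offset":[-0.081,0,0.001],"twist":0,"grip":0.3},{"offset":[-0.081,0,0.006],"twist":0,"grip":0.3},{"offset":[-0.081,0,0.011],"twist":0,"grip":0.3},{"offset":[-0.081,0,0.016],"twist":0,"grip":0.3}]'
python3 -m jog '[{"offset":[0,0,0.003],"twist":0,"grip":0.3},{"offset":[0,0,0.005],"twist":0,"grip":0.3},{"offset":[0,0,0.007],"twist":0,"grip":0.3},{"offset":[0,0,0.007],"twist":0,"grip":0.3},{"offset":[0,0,0.007],"twist":0,"grip":0.3},{"offset":[0,0,0.007],"twist":0,"grip":0.3},{"offset":[0,0,0.007],"twist":0,"grip":0.3},{"offset":[0,0,0.007],"twist":0,"grip":0.3},{"offset":[0,0,0.007],"twist":0,"grip":0.3},{"offset":[0,0,0.007],"twist":0,"grip":0.3}]'
```

```text
time_s: 78.9
ee_pos: [0.4654, -0.0965, 0.4029]
tool_rot: [[-1.0, 0.0, -0.0], [0.0, 1.0, 0.0], [0.0, 0.0, -1.0]]
force: [0.2, -0.2, -0.3]
finger_gap: 0.0355
gripper_force: 40.6
time_s: 80.15
ee_pos: [0.465, -0.0963, 0.3998]
tool_rot: [[-1.0, -0.0, 0.003], [-0.0, 1.0, -0.001], [-0.003, -0.001, -1.0]]
force: [-4.8, 1.7, 10.8]
finger_gap: 0.0356
gripper_force: 41.9
```

```bash
python3 -m jog '[{"offset":[0,0,-0.002],"twist":0,"grip":0.4},{"offset":[0,0,-0.002],"twist":0,"grip":0.6},{"offset":[0,0,-0.002],"twist":0,"grip":0.8},{"offset":[0,0,-0.002],"twist":0,"grip":0.9},{"offset":[0,0,-0.02],"twist":0,"grip":0.9},{"offset":[0,0,-0.05],"twist":0,"grip":0.9},{"offset":[0,0,-0.08],"twist":0,"grip":0.9},{"offset":[0.04,0,-0.09],"twist":0,"grip":0.9},{"offset":[0.08,0,-0.09],"twist":0,"grip":0.9},{"offset":[0.12,0,-0.09],"twist":0,"grip":0.9}]'
python3 -m jog '[{"offset":[0.03,-0.03,0],"twist":0,"grip":0.9},{"offset":[0.06,-0.07,0],"twist":0,"grip":0.9},{"offset":[0.09,-0.11,0],"twist":0,"grip":0.9},{"offset":[0.12,-0.15,0],"twist":0,"grip":0.9},{"offset":[0.15,-0.2,0],"twist":0,"grip":0.9},{"offset":[0.17,-0.25,0],"twist":0,"grip":0.9},{"offset":[0.19,-0.3,0],"twist":0,"grip":0.9},{"offset":[0.19,-0.3,0],"twist":0,"grip":0.9},{"offset":[0.19,-0.3,0],"twist":0,"grip":0.9},{"offset":[0.19,-0.3,0],"twist":0,"grip":0.9}]'
python3 - <<'E'
from h import *
it,_=snap("top","t20.png");im,_=snap("side","s20.png")
o=cv2.imread("pics/top0.png")[:,:,::-1]
d=np.abs(it.astype(int)-o).sum(2)
# tin: bright grey near old place ; pepper dark brown
h=cv2.cvtColor(it,cv2.COLOR_RGB2HSV);ho=cv2.cvtColor(np.ascontiguousarray(o),cv2.COLOR_RGB2HSV)
for n,hh in(("now",h),("old",ho)):
    m=((hh[:,:,1]<30)&(hh[:,:,2]>120)).astype(np.uint8);m[:175]=0;m[240:]=0;m[:,:140]=0;m[:,235:]=0
    k,l,s,c=cv2.connectedComponentsWithStats(m);j=1+np.argmax(s[1:,4]);print(n,"tin",s[j],c[j],onz("top",c[j],.04))
m=((h[:,:,2]<100)&(h[:,:,1]>110)&((h[:,:,0]<20))).astype(np.uint8);m[:150]=0;m[245:]=0;m[:,:150]=0;m[:,275:]=0
k,l,s,c=cv2.connectedComponentsWithStats(m);print([(s[j],c[j]) for j in range(1,k) if s[j,4]>20])
# board neck tops profile along hooks at z=.266
f=it.astype(np.float32)
for y in(.073,-.0965):
  for dy in(-.015,.015):
    print(y,dy,[("%d"%(x*1000),int(g[0]),int(100*g[2]/g[0])) for x in np.arange(.44,.56,.005) for g in [cv2.getRectSubPix(f,(1,1),tuple(map(float,proj("top",[x,y+dy,.262]))))[0,0]] if g[2]<.68*g[0]])
for n,b in(("mug",(232,215,270,255)),("lemon",(345,222,378,250))):
    print(n,d[b[1]:b[3],b[0]:b[2]].mean())
E
```

```text
time_s: 81.4
ee_pos: [0.3447, -0.0965, 0.4864]
tool_rot: [[-1.0, -0.001, 0.0], [-0.001, 1.0, -0.0], [-0.0, -0.0, -1.0]]
force: [0.8, 0.4, -0.1]
finger_gap: 0.0763
gripper_force: 0.0
time_s: 82.65
ee_pos: [0.1563, -0.3956, 0.4868]
tool_rot: [[-1.0, -0.002, 0.0], [-0.002, 1.0, -0.001], [-0.0, -0.001, -1.0]]
force: [-0.3, 0.2, 0.3]
finger_gap: 0.0768
gripper_force: 0.0
now tin [169 189  26  26 513] [181.43859649 201.75243665] [0.44188769 0.42581567 0.04      ]
old tin [169 189  26  26 518] [181.42277992 201.77220077] [0.44182159 0.42586282 0.04      ]
[]
0.073 -0.015 [('440', 190, 46), ('445', 191, 45), ('450', 185, 46), ('455', 187, 45), ('460', 179, 48), ('465', 129, 60), ('470', 128, 59), ('475', 128, 61), ('480', 129, 61), ('485', 150, 54), ('490', 133, 60), ('495', 183, 57), ('500', 189, 57), ('505', 139, 60), ('510', 127, 60), ('515', 120, 62), ('520', 121, 62), ('525', 169, 58), ('530', 202, 59)]
0.073 0.015 [('465', 128, 62), ('470', 124, 61), ('475', 121, 61), ('480', 143, 59), ('485', 163, 57), ('490', 131, 61), ('495', 132, 60), ('500', 129, 59), ('505', 122, 61), ('510', 140, 59), ('515', 177, 58)]
-0.0965 -0.015 [('440', 121, 60), ('445', 142, 59), ('450', 170, 59), ('455', 144, 58), ('460', 182, 58), ('465', 151, 58), ('470', 121, 61), ('475', 146, 59), ('480', 175, 64), ('485', 144, 59), ('490', 180, 57), ('495', 157, 58), ('500', 122, 59), ('505', 157, 57), ('510', 152, 62), ('515', 131, 61), ('520', 174, 57), ('525', 167, 62)]
-0.0965 0.015 [('440', 123, 60), ('445', 124, 59), ('450', 161, 50), ('455', 152, 53), ('460', 160, 57), ('465', 140, 59), ('470', 125, 59), ('475', 127, 57), ('480', 152, 51), ('485', 132, 57), ('490', 157, 59), ('495', 141, 59), ('500', 124, 60), ('505', 121, 61), ('515', 121, 62), ('520', 155, 58), ('525', 137, 60)]
mug 29.420394736842105
lemon 45.506493506493506
```

```bash
python3 - <<'E'
from h import *
it=cv2.imread("pics/t20.png")[:,:,::-1];o=cv2.imread("pics/top0.png")[:,:,::-1]
def cc(im,f,box):
    h=cv2.cvtColor(np.ascontiguousarray(im),cv2.COLOR_RGB2HSV).astype(int);m=np.zeros(h.shape[:2],np.uint8)
    x0,y0,x1,y1=box;m[y0:y1,x0:x1]=f(h)[y0:y1,x0:x1];k,l,s,c=cv2.connectedComponentsWithStats(m);j=1+np.argmax(s[1:,4]);return s[j],np.round(c[j],1)
ye=lambda h:(h[...,0]>22)&(h[...,0]<35)&(h[...,1]>130)
gr=lambda h:(h[...,0]>40)&(h[...,0]<100)&(h[...,1]>20)
for n,f,b in(("lemon",ye,(330,210,400,255)),("mug",gr,(225,205,280,254))):print(n,cc(o,f,b),cc(it,f,b))
h=cv2.cvtColor(np.ascontiguousarray(it),cv2.COLOR_RGB2HSV)
P=proj("top",[.415,.314,.168]);Q=proj("top",[.415,.314,.0]);print("pep expected",P,Q)
pk=lambda h:(h[...,2]<95)&(h[...,0]<20)&(h[...,1]>80)
print(cc(it,pk,(190,170,240,245)), cc(o,pk,(240,160,290,205)))
f=it.astype(np.float32)
for xs,y in(((.498,.529),.073),((.460,.491,.522),-.0965)):
  for x in xs:
    print(x,[(round(dy*1000),int(g[0]),int(100*g[2]/g[0])) for dy in np.arange(-.032,.033,.004) for g in [cv2.getRectSubPix(f,(1,1),tuple(map(float,proj("top",[x,y+dy,.265]))))[0,0]]])
a=it[125:250,160:460];cv2.imwrite("pics/last.png",cv2.resize(a[:,:,::-1],None,fx=2.6,fy=2.6))
E
```

```text
lemon (array([353, 227,  18,  18, 264], dtype=int32), array([361.3, 235.5])) (array([353, 227,  18,  18, 265], dtype=int32), array([361.2, 235.6]))
mug (array([249, 219,   7,  10,  21], dtype=int32), array([251.6, 222.9])) (array([248, 219,   8,  12,  26], dtype=int32), array([251.7, 224.7]))
pep expected [204.64792565 205.70173779] [218.06836687 212.01668571]
(array([200, 202,  27,  19, 240], dtype=int32), array([216. , 212.6])) (array([257, 172,  21,  19, 222], dtype=int32), array([268. , 182.1]))
0.498 [(-32, 127, 61), (-28, 126, 61), (-24, 126, 59), (-20, 145, 60), (-16, 191, 57), (-12, 218, 57), (-8, 223, 57), (-4, 224, 57), (0, 219, 56), (4, 209, 56), (8, 196, 57), (12, 164, 58), (16, 124, 61), (20, 124, 61), (24, 121, 61), (28, 124, 63), (32, 120, 61)]
0.529 [(-32, 180, 48), (-28, 188, 48), (-24, 186, 47), (-20, 176, 55), (-16, 195, 58), (-12, 219, 58), (-8, 222, 57), (-4, 221, 56), (0, 217, 55), (4, 207, 56), (8, 195, 57), (12, 169, 60), (16, 180, 75), (20, 183, 76), (24, 180, 77), (28, 182, 76), (32, 181, 75)]
0.46 [(-32, 115, 60), (-28, 111, 60), (-24, 115, 61), (-20, 120, 59), (-16, 172, 58), (-12, 202, 57), (-8, 213, 55), (-4, 218, 56), (0, 219, 55), (4, 219, 55), (8, 210, 55), (12, 184, 57), (16, 152, 57), (20, 121, 59), (24, 126, 59), (28, 129, 59), (32, 129, 59)]
0.491 [(-32, 116, 60), (-28, 115, 58), (-24, 111, 59), (-20, 118, 61), (-16, 170, 57), (-12, 200, 56), (-8, 211, 56), (-4, 216, 56), (0, 221, 56), (4, 217, 55), (8, 211, 56), (12, 185, 56), (16, 150, 59), (20, 126, 59), (24, 125, 59), (28, 127, 59), (32, 127, 59)]
0.522 [(-32, 147, 77), (-28, 143, 77), (-24, 137, 77), (-20, 137, 76), (-16, 165, 60), (-12, 198, 56), (-8, 211, 56), (-4, 219, 57), (0, 221, 56), (4, 220, 56), (8, 212, 55), (12, 190, 57), (16, 143, 59), (20, 143, 58), (24, 165, 50), (28, 171, 46), (32, 172, 46)]
```

```bash
python3 - <<'E'
from rk import *
f,_=snap("top","t21.png");f=f.astype(np.float32)
for z,s in((.221,-.01),(.221,0),(.221,.01),(.151,-.05),(.151,.05)):
    print(z,s,[(round(q*1000,1),int(g[0])) for q in np.arange(0,.05,.0025) for g in [cv2.getRectSubPix(f,(1,1),tuple(map(float,proj("top",np.r_[c0+r*q+b*s,z]))))[0,0]] if g[2]<.65*g[0] and g[0]>165])
s=manip.sense();print(s['time_s'],s['force'])
E
```

```text
0.221 -0.01 [(np.float64(0.0), 180), (np.float64(2.5), 197), (np.float64(5.0), 213), (np.float64(7.5), 189), (np.float64(15.0), 179), (np.float64(17.5), 216), (np.float64(20.0), 220), (np.float64(22.5), 209), (np.float64(25.0), 188), (np.float64(30.0), 166)]
0.221 0 [(np.float64(15.0), 185), (np.float64(17.5), 221), (np.float64(20.0), 232), (np.float64(22.5), 227), (np.float64(25.0), 210), (np.float64(27.5), 175), (np.float64(30.0), 170)]
0.221 0.01 [(np.float64(0.0), 182), (np.float64(15.0), 166), (np.float64(17.5), 188), (np.float64(20.0), 185), (np.float64(22.5), 167), (np.float64(30.0), 165)]
0.151 -0.05 [(np.float64(15.0), 186), (np.float64(17.5), 231), (np.float64(20.0), 231), (np.float64(22.5), 227), (np.float64(25.0), 192)]
0.151 0.05 [(np.float64(17.5), 208), (np.float64(20.0), 222), (np.float64(22.5), 223), (np.float64(25.0), 216)]
82.8 [-0.21188037  0.06647367  0.08249981]
```

The large board's neck and shoulders both sit at the slot's middle (about 20 mm), so it stands upright, and everything else is in place. I'm handing the job in.

```bash
python3 -c "
from plant import manip
print(manip.sign_off())"
```

```text
the job is handed in; nothing more can be done
None
```

The job is handed in at about 83 s: the large board stands upright and fully down in the rack, the five small boards hang on the hooks (two left, three right), the pepper mill stands about 4 cm from the tin, and the mug and lemon are where they were.

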